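# Set up a stepped shaft on V-blocks for a run-out check

## Task

Set up the stepped shaft for its run-out check on the steel base plate: stand the low wide V-block centred on the crossing of the scribed lines next to the plain end stop and the tall narrow V-block on the crossing next to the dial gauge, both with their V along the plate, and stand the little jack upright on the middle crossing, between the blocks. Then lay the shaft on top, level in the two Vs, thick end toward the end stop and its eight-sided collar centred above the jack. Let go of everything and leave it at rest.

Things in the scene. Friction and masses are not known exactly. Their poses are not given: they have to be found in the camera images.
- bed: Fixed dark steel base plate on the bench, 110 mm (its x) by 300 mm (its y, the long way) by 20 mm high; origin at the centre of its underside, z up. On its flat top are scribed white lines: one along the plate's y at x = 0, and three across it at y = -58, 0 and +58 mm, giving three crossings.
- stop: Plain end stop fixed upright on the base plate near one end: bare steel post with a 34 mm round foot, 18 mm shank and a 26 mm flat round head, 52 mm high. Origin at the centre of its foot, on the plate's top, on the long scribed line 128 mm from the plate's centre, which is 70 mm beyond the nearest outer crossing. It may stand at either end (+y or -y).
- dial: Dial gauge fixed on the base plate near the other end from the stop: black round 34 mm foot, thin pillar and a black 44 mm round gauge on top with a white face upward, 57 mm high; a short spindle points across the plate. Origin at the centre of its foot, on the plate's top, 128 mm from the plate's centre on the long scribed line, 70 mm beyond its nearest outer crossing.
- low_block_mid (a point): The low wide V-block, loose, bare steel, about 0.45 kg: 54 mm wide (x) by 36 mm long (y) by 44 mm high, with a wide 90-degree V (40 mm wide, 20 mm deep, its bottom 24 mm above the underside) in the top, running along y. This point is at its centre, 22 mm above its underside; z up when standing. It may be gripped across its 54 mm width. The thick end of the shaft belongs in it.
- tall_block_mid (a point): The tall narrow V-block, loose, bare steel, about 0.45 kg: 40 mm wide (x) by 36 mm long (y) by 52 mm high, with a small 90-degree V (28 mm wide, 14 mm deep, its bottom 38 mm above the underside) in the top, running along y. This point is at its centre, 26 mm above its underside; z up when standing. It may be gripped across its 40 mm width. The thin end of the shaft belongs in it.
- jack_mid (a point): The little jack, loose, about 0.08 kg: a dark knurled steel cylinder 30 mm in diameter and 16 mm high with a bright 18 mm stud 6 mm high on top, 22 mm high in all. This point is on its axis 11 mm above its underside; z up when standing. It stands clear (about 5 mm) beneath the shaft's collar when all is in place.
- shaft_mid (a point): Stepped aluminium shaft, 0.5 kg, 180 mm long along its y. Middle: eight-sided collar, 46 mm across flats, 50 mm long; it lies on a flat, flats at both sides. +y: round thick end, 40 mm diameter, 65 mm long. -y: round thin end, 20 mm, 65 mm long. Point: on the axis, mid-collar, 23 mm up at the start. Centre of mass 18 mm toward the thick end. In both Vs its axis is level, 72 mm above the bench.
There are look-alikes about, which are no part of the job. Of the things like the part that bears jack_mid, leave any that is yellow; of the rest the smaller one is meant.

How it is judged:
At the end, for the whole second after the job is handed in: On the plate: each V-block upright, within 12 mm of its crossing and 10 deg of the plate's line; jack upright within 13 mm of the middle crossing; shaft in both Vs, thick end to the stop, within 15 mm of centre, 10 deg in line, 3.4 deg level, axis 47-58 mm above the plate; released, at rest (x of low_block_mid in the frame of bed between -0.012 and 0.012 m and horizontal distance between low_block_mid and stop between 0.058 and 0.082 m and z of low_block_mid in the frame of bed between 0.038 and 0.046 m and angle between each of low_block_mid, tall_block_mid's own z axis and vertical below 0.08 rad and angle between the y axis of each of low_block_mid, tall_block_mid, shaft_mid and the y axis of bed, either way round below 0.17 rad and x of tall_block_mid in the frame of bed between -0.012 and 0.012 m and horizontal distance between tall_block_mid and dial between 0.058 and 0.082 m and z of tall_block_mid in the frame of bed between 0.042 and 0.05 m and horizontal distance between jack_mid and bed below 0.013 m and angle between jack_mid's own z axis and vertical below 0.1 rad and z of jack_mid in the frame of bed between 0.027 and 0.035 m and horizontal distance between shaft_mid and bed below 0.015 m and z of shaft_mid in the frame of bed between 0.067 and 0.078 m and angle between shaft_mid's own y axis and vertical between 1.5108 and 1.6308 rad and y of stop in the frame of shaft_mid above 0.1 m and linear speed of each of low_block, tall_block, jack, shaft below 0.01 m/s and angular speed of each of low_block, tall_block, jack, shaft below 0.1 rad/s); the robot touches nothing.
It also fails if it takes over 99 s, if anything falls off the work surface, if the arm or the gripper's body presses on something with over 40 N, if the wrist force passes 120 N, or if a joint passes its speed limit or range.

## Robot

A 6-joint arm with a two-finger parallel gripper is mounted at the origin on a cart in front of the work surface, level with it; the furniture and walls round the work are solid. World frame = base frame: x ahead of the robot, y to its left, z up, the work surface at z = 0. Lengths are in m, angles in rad, forces in N, time in s.
With the tool pointing down it reaches from about 0.35 to 0.775 m from the base axis. Payload 7.3 kg.
Tool frame: the origin (TCP) lies between the finger pads; the fingertips stand robot.tcp_to_tips ahead of it and the grasp point (between the pads) lies 2 mm behind it (robot.tcp_to_tips is the distance from the TCP to the fingertips, in m); y points along the fingers, x is the direction in which the jaws open and shut, and the axes are right-handed (so a half turn about y gives the same grasp; the last joint's range is limited). The gripper opens to 92 mm and grips with 3 to 60 N. Pads are 19 mm wide; open, the fingers measure 130 mm over their backs; the gripper's body (75 mm by 190 mm) begins 47 mm behind the grasp point.
Start: joints at [-1.456, 0.342, 1.524, -0, 1.275, -0.146], TCP at [0.135, -0.507, 0.244] pointing down, gripper open.
Joint ranges: [-2.53, 2.53], [-0.77, 2.02], [0.04, 2.7], [-1, 4.14], [0.28, 2.66], [-3.11, 3.11]. Speed limits (rad/s): [2.57, 2.57, 3.14, 3.14, 3.14, 3.14].

## Interface

Orientations are given as [roll, pitch, yaw] about the fixed x, y, z axes, in that order (R = Rz(yaw) Ry(pitch) Rx(roll)).
In Python, from cell import status, read_camera, get_calibration, robot gives the robot as it stands.
- The arm moves only by the shell command python3 -m creep 'ROWS' [FORCE]. ROWS is JSON, a list of rows, each an object of numbers: "dx", "dy", "dz": the shift along the tool's x, y, z in m; "rx", "ry", "rz": the turn, a rotation vector about the tool's x, y, z in rad; "gripper": the opening, from 0 (shut) to 1 (fully open). A call has 1 to 20 rows; each row is the pose to reach, as a shift and turn from the pose commanded when the call began, along the tool's axes at that moment; what a row does not reach only later rows make up. A row lasts 1/8 s, in which the tool goes at most 62.5 mm and 10.7 degrees, less where a joint would pass 70% of its speed; a pose out of reach is approached as far as the arm can. A call with a gripper value outside its range is refused whole. The fingers move at their own pace and stop on an object; FORCE is the grip in N (left out, the last holds). Time passes only in rows, so rows that repeat a pose let the fingers close. It gives the time, the measured TCP pose, the force and the opening at its end, in the units of the state.
- status.observe(): the state, without advancing time (a new reading comes with each control period).
- read_camera(name): name is "scene" or "top" or "wrist"; returns (picture, depth): 480x640x3 uint8, red, green, blue; 480x640 float32, m along the optical axis (not along the pixel's ray), 0 where there is no reading.
- get_calibration(name): a dict with "fx", "fy", "cx", "cy" (pixels), "xyz" and "rotation" of the camera in the world; the wrist camera has in their place "mount" (4x4, takes a point from camera to tool coordinates, whose origin is the TCP and whose axes are the tool frame's). Camera axes: x right, y down, z forward; pixel columns grow to the right and rows downward; lengths in m; the calibration is good to about 2 mm. The wrist camera is an equidistant fisheye: a pixel r from the principal point sees the ray r / f radians off the axis. A picture is of the moment at which its call begins: read the wrist's pose just before it. get_calibration takes no time and is no camera call.
- robot.hand_in(): hands the job in, once; it reports no verdict.
The state is a dict: "time": time; "qpos": joint angles; "qvel": joint speeds; "joint_efforts": joint torques, N m; "tool_pos": TCP position; "tool_rot": TCP orientation; "contact_force": force on the tool from outside, world axes, zero at the start; "torque": the same for the moment, N m; "opening": finger opening in m.
Only numpy, scipy, OpenCV 4.12 (cv2) and the standard library are available. Lean on these libraries where they do the work, as an engineer would, in place of code of your own. Each camera call takes 0.05 s, during which the arm holds its last target.

## Working session

There is one attempt and no reset: what is moved stays moved. The work goes in short steps, Python scripts to look and compute and a shell command to move; the robot and the scene stay as the last step left them, time stands still between calls to the robot, and variables do not carry over. Pictures are saved under pics/ and viewed, and the job is handed in when it is done.

```bash
ls; mkdir -p pics
python3 - <<'E'
from cell import status, read_camera, get_calibration, robot
import cv2, numpy as np
s=status.observe(); print(s); print(robot.tcp_to_tips)
for n in ['scene','top','wrist']:
    print(n,get_calibration(n))
    p,d=read_camera(n); cv2.imwrite(f'pics/{n}0.png',p[:,:,::-1]); np.save(f'pics/{n}0.npy',d);
E
```

```text
pics
{'time': 0.0, 'qpos': array([-1.45599979e+00,  3.42697820e-01,  1.52502224e+00,  2.39349309e-05,
        1.27539189e+00, -1.45979069e-01]), 'qvel': array([ 0.0017854 ,  0.00106978,  0.00018551, -0.00145553, -0.00119718,
        0.001148  ]), 'joint_efforts': array([-1.83317993e-04, -4.31238413e+01, -2.44222641e+01,  7.18115293e-02,
        5.61441388e-02, -1.30817866e-04]), 'tool_pos': array([ 0.13535546, -0.50685656,  0.24305604]), 'tool_rot': array([-1.57055268e+00,  1.49980738e-03, -1.31002752e+00]), 'contact_force': array([ 0.52999971, -0.4400882 , -0.20916518]), 'torque': array([0.01057074, 0.02432659, 0.01312435]), 'opening': 0.09184005918846623}
0.017
scene {'fx': 595.4271998305906, 'fy': 595.4271998305906, 'cx': 318.74659309854616, 'cy': 245.7624386640801, 'xyz': array([-0.20496914,  0.83740612,  0.60379183]), 'rotation': array([-2.03104343,  0.02034587, -2.40670898])}
top {'fx': 479.9153275564265, 'fy': 479.9153275564265, 'cx': 324.6415851259496, 'cy': 245.16979774387707, 'xyz': array([0.38383203, 0.00481588, 1.16817602]), 'rotation': array([-2.97916736,  0.00388646, -1.57202958])}
wrist {'fx': 371.64829954431775, 'fy': 371.64829954431775, 'cx': 322.61054091814265, 'cy': 240.9836770185114, 'mount': array([[ 9.99998924e-01, -9.81750473e-04, -1.08974486e-03,
        -8.91443804e-04],
       [ 7.82052360e-04, -2.71666936e-01,  9.62391014e-01,
        -1.41431011e-01],
       [-1.24087548e-03, -9.62390831e-01, -2.71665876e-01,
         7.20830397e-02],
       [ 0.00000000e+00,  0.00000000e+00,  0.00000000e+00,
         1.00000000e+00]])}
```

View pictures.

View pics/top0.png

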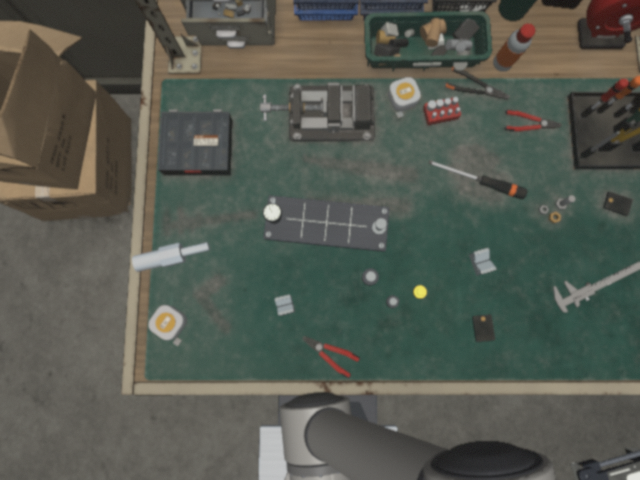

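View pics/scene0.png

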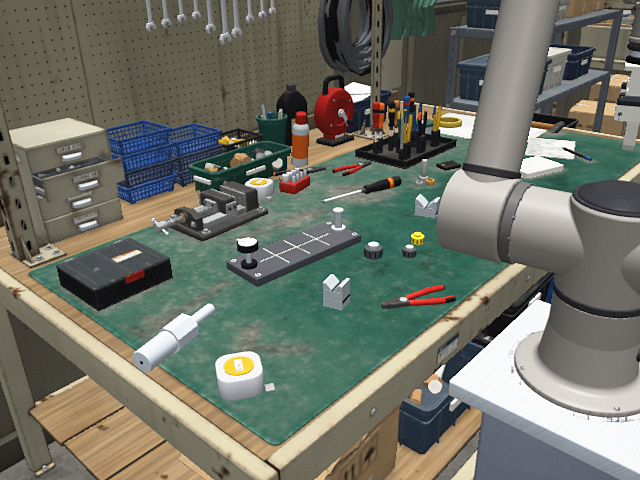

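View pics/wrist0.png

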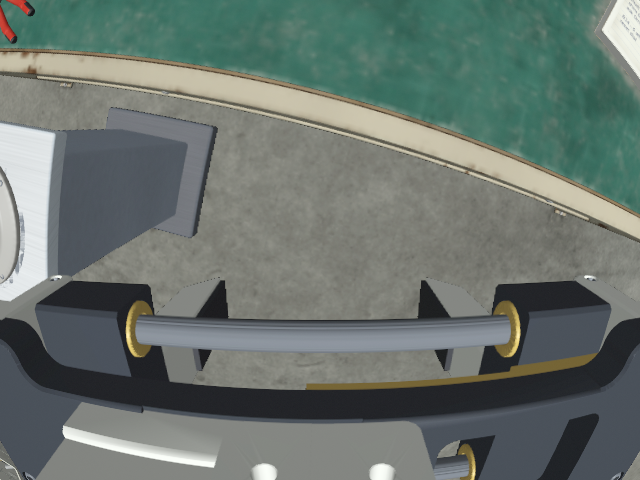

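```bash
cat > h.py <<'E'
import numpy as np, cv2
from scipy.spatial.transform import Rotation as R
from cell import status, read_camera, get_calibration, robot
def ray(n,uv):
    c=get_calibration(n); uv=np.atleast_2d(np.asarray(uv,float))
    d=np.c_[(uv[:,0]-c['cx'])/c['fx'],(uv[:,1]-c['cy'])/c['fy'],np.ones(len(uv))]
    return c['xyz'], d@R.from_euler('xyz',c['rotation']).as_matrix().T
def plane(n,uv,z):
    o,d=ray(n,uv); t=(z-o[2])/d[:,2]; return o+d*t[:,None]
def cloud(n,d):
    v,u=np.mgrid[:480,:640]; o,r=ray(n,np.c_[u.ravel(),v.ravel()])
    return (o+r*d.ravel()[:,None]).reshape(480,640,3)
def wray(uv,pose):
    # pose=(pos,rotvec euler); equidistant fisheye
    c=get_calibration('wrist'); uv=np.atleast_2d(np.asarray(uv,float))
    a=(uv-[c['cx'],c['cy']])/c['fx']; th=np.linalg.norm(a,axis=1)+1e-12
    d=np.c_[a/th[:,None]*np.sin(th)[:,None],np.cos(th)]
    M=c['mount']; T=R.from_euler('xyz',pose[1]).as_matrix()
    return pose[0]+T@M[:3,3], d@M[:3,:3].T@T.T
def wplane(uv,z,pose):
    o,d=wray(uv,pose); t=(z-o[2])/d[:,2]; return o+d*t[:,None]
def wproj(P,pose):
    c=get_calibration('wrist');M=c['mount']; T=R.from_euler('xyz',pose[1]).as_matrix()
    p=(np.atleast_2d(P)-pose[0])@T; p=(p-M[:3,3])@M[:3,:3]
    r=np.linalg.norm(p[:,:2],axis=1); th=np.arctan2(r,p[:,2])
    return p[:,:2]/r[:,None]*(th*c['fx'])[:,None]+[c['cx'],c['cy']]
E
python3 - <<'E'
from h import *
im=cv2.imread('pics/top0.png'); d=np.load('pics/top0.npy'); P=cloud('top',d)
for n,uv in dict(tablecorner=(270,260),bedc=(327,222),big=(371,277),small=(393,301),yel=(420,292),blkL=(284,304),blkR=(484,261),dial=(272,213),stop=(380,227),shthick=(155,258),shthin=(197,248)).items():
    print(n,P[uv[1],uv[0]].round(3), plane('top',[uv],0.03).round(3))
a=im[190:330,120:320]; cv2.imwrite('pics/a.png',cv2.resize(a,None,fx=4,fy=4,interpolation=cv2.INTER_CUBIC))
a=im[190:330,320:520]; cv2.imwrite('pics/b.png',cv2.resize(a,None,fx=4,fy=4,interpolation=cv2.INTER_CUBIC))
E
```

```text
tablecorner [0.538 0.143 0.001] [[0.535 0.14  0.03 ]]
bedc [0.629 0.003 0.02 ] [[0.627 0.003 0.03 ]]
big [ 0.494 -0.101  0.029] [[ 0.493 -0.101  0.03 ]]
small [ 0.437 -0.153  0.02 ] [[ 0.437 -0.152  0.03 ]]
yel [ 0.459 -0.218  0.019] [[ 0.458 -0.216  0.03 ]]
blkL [0.43  0.104 0.038] [[0.43  0.105 0.03 ]]
blkR [ 0.532 -0.374  0.023] [[ 0.531 -0.371  0.03 ]]
dial [0.639 0.132 0.076] [[0.65  0.137 0.03 ]]
stop [ 0.606 -0.12   0.074] [[ 0.615 -0.125  0.03 ]]
shthick [0.538 0.411 0.042] [[0.54  0.416 0.03 ]]
shthin [0.563 0.315 0.034] [[0.564 0.316 0.03 ]]
```

View pics/a.png

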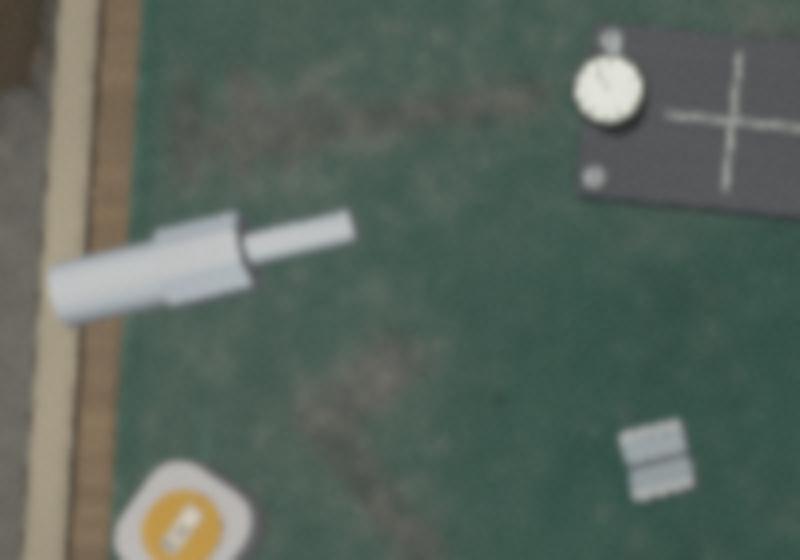

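View pics/b.png

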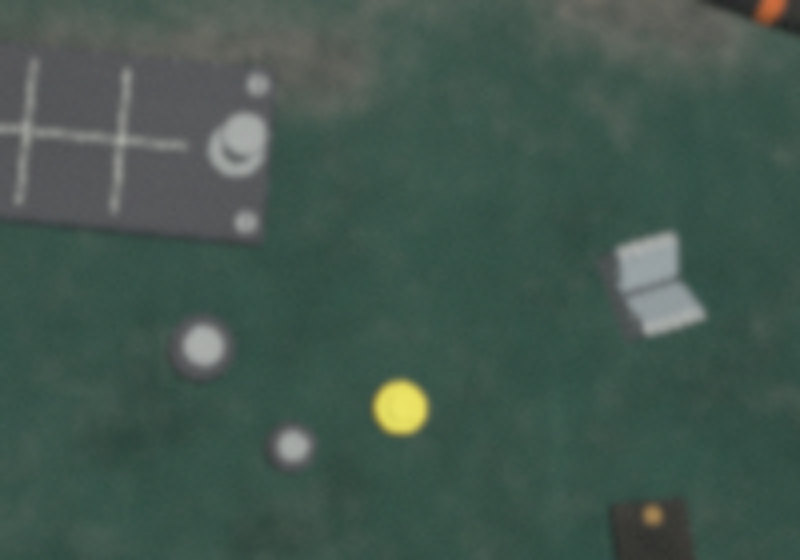

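Run:
```python
from h import *
for n in ['top','scene']:
    im=cv2.imread(f'pics/{n}0.png'); d=np.load(f'pics/{n}0.npy'); P=cloud(n,d); z=P[:,:,2]
    print(n)
    for nm,c,r,zl,zh in [('tall',(.43,.105),.045,.012,.06),('talltop',(.43,.105),.045,.046,.06),('low',(.532,-.374),.05,.012,.06),('lowtop',(.532,-.374),.05,.038,.06),('jack',(.437,-.153),.03,.008,.03),('jacktop',(.437,-.153),.03,.0185,.03),('bigj',(.494,-.101),.03,.008,.05),('bed',(.62,0),.17,.016,.024),('shaft',(.55,.37),.14,.01,.06),('stophead',(.606,-.122),.04,.066,.08),('dialtop',(.639,.132),.04,.07,.09)]:
        m=(np.hypot(P[:,:,0]-c[0],P[:,:,1]-c[1])<r)&(z>zl)&(z<zh)&(d>0)
        q=P[m]
        if len(q)<3: print(nm,len(q)); continue
        (cx,cy),(w,h),a=cv2.minAreaRect((q[:,:2]*1000).astype(np.float32))
        print(nm,len(q),'med',np.median(q,0).round(4),'rect',round(cx,1),round(cy,1),round(w,1),round(h,1),round(a,1),'zmax',np.percentile(q[:,2],98).round(4))
# scribe lines
im=cv2.imread('pics/top0.png'); g=cv2.cvtColor(im,cv2.COLOR_BGR2GRAY)
a=im[190:260,255:400]; cv2.imwrite('pics/c.png',cv2.resize(a,None,fx=5.5,fy=5.5,interpolation=cv2.INTER_CUBIC))
a=cv2.imread('pics/scene0.png')[190:300,210:400]; cv2.imwrite('pics/d.png',cv2.resize(a,None,fx=4,fy=4,interpolation=cv2.INTER_CUBIC))
```

```text
top
tall 293 med [0.4273 0.1034 0.0471] rect 427.3 104.0 40.2 36.0 14.1 zmax 0.0548
talltop 164 med [0.4294 0.1052 0.0509] rect 427.3 104.1 40.0 35.8 14.1 zmax 0.0557
low 412 med [ 0.5295 -0.3643  0.0347] rect 530.1 -367.5 53.9 37.3 16.9 zmax 0.0465
lowtop 158 med [ 0.5183 -0.3677  0.0424] rect 530.1 -367.2 53.9 36.8 17.0 zmax 0.0478
jack 126 med [ 0.4361 -0.151   0.0171] rect 436.2 -152.0 28.8 26.4 88.9 zmax 0.0247
jacktop 48 med [ 0.4359 -0.151   0.0209] rect 434.2 -151.4 18.3 21.3 74.1 zmax 0.0251
bigj 222 med [ 0.4938 -0.0989  0.0223] rect 495.0 -99.4 38.1 38.7 52.7 zmax 0.0318
bed 4624 med [ 0.6242 -0.0015  0.0197] rect 587.9 10.0 299.5 192.6 83.6 zmax 0.0235
shaft 1276 med [0.54   0.3846 0.0377] rect 492.7 363.7 161.6 179.9 14.4 zmax 0.0489
stophead 92 med [ 0.6141 -0.1224  0.0709] rect 614.5 -121.3 23.5 23.9 46.0 zmax 0.0747
dialtop 281 med [0.6414 0.1316 0.0759] rect 644.3 129.7 43.1 50.2 48.8 zmax 0.0802
scene
tall 658 med [0.423  0.116  0.0381] rect 428.8 105.0 42.2 42.7 13.3 zmax 0.0527
talltop 168 med [0.436  0.1079 0.0505] rect 428.3 106.5 41.3 40.9 10.9 zmax 0.0535
low 340 med [ 0.5322 -0.3563  0.0297] rect 532.6 -365.5 55.7 45.1 20.5 zmax 0.0453
lowtop 83 med [ 0.5447 -0.3656  0.0421] rect 533.4 -366.5 55.6 41.0 17.3 zmax 0.0464
jack 113 med [ 0.4353 -0.1453  0.016 ] rect 437.9 -149.0 29.5 27.4 44.7 zmax 0.0234
jacktop 37 med [ 0.4374 -0.1497  0.021 ] rect 438.0 -153.0 20.0 18.4 10.4 zmax 0.0237
bigj 224 med [ 0.4914 -0.09    0.0207] rect 494.4 -95.1 39.5 34.9 40.7 zmax 0.0304
bed 2996 med [0.6214 0.0168 0.0199] rect 588.5 12.3 302.1 198.5 83.6 zmax 0.0226
shaft 2180 med [0.5301 0.4009 0.0344] rect 489.5 374.5 158.5 183.7 5.0 zmax 0.0465
stophead 61 med [ 0.6149 -0.1186  0.0714] rect 616.9 -120.8 24.6 28.5 60.0 zmax 0.0736
dialtop 205 med [0.6391 0.1373 0.0756] rect 644.4 132.5 41.7 51.7 52.6 zmax 0.0776
```

View pics/c.png

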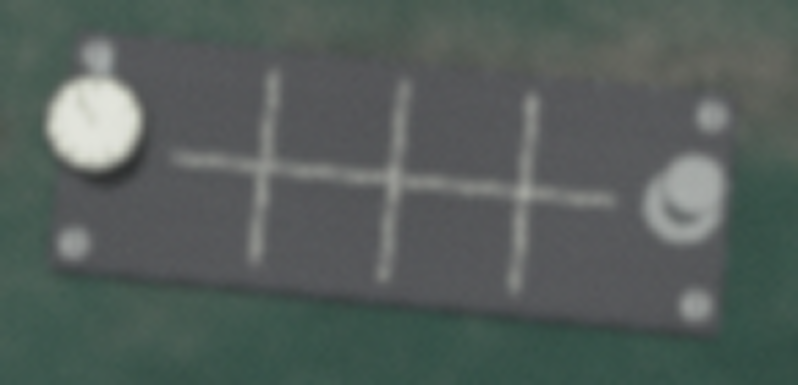

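View pics/d.png

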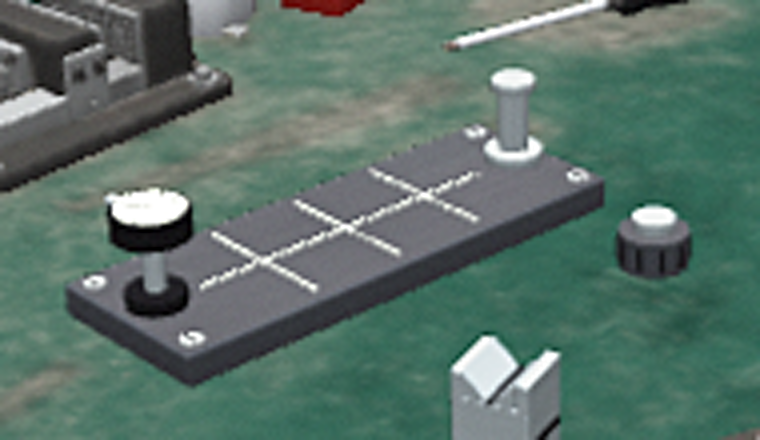

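Run:
```python
from h import *
z=np.array([[265,163],[395,180],[524,191]],float); uv=np.array([255,190])+(z+.5)/5.5-.5
c=plane('top',uv,.02); print('cross top',c.round(4)); 
z=np.array([[264,261],[347,227],[427,195]],float); uv=np.array([210,190])+(z+.5)/4-.5
c2=plane('scene',uv,.02); print('cross scene',c2.round(4))
for k in (c,c2):
    v=k[0]-k[2]; print(np.linalg.norm(v),np.degrees(np.arctan2(-v[0],v[1])))
for n in ['top','scene']:
    im=cv2.imread(f'pics/{n}0.png'); d=np.load(f'pics/{n}0.npy'); P=cloud(n,d)
    b=im.astype(int).min(2); m=(b>120)&(np.hypot(P[:,:,0]-.55,P[:,:,1]-.37)<.13)&(P[:,:,2]>.01)&(P[:,:,2]<.06)
    m=cv2.morphologyEx(m.astype(np.uint8),cv2.MORPH_OPEN,np.ones((3,3))); k,l,st,ce=cv2.connectedComponentsWithStats(m)
    i=1+np.argmax(st[1:,4]); q=P[l==i]
    (cx,cy),(w,h),a=cv2.minAreaRect((q[:,:2]*1000).astype(np.float32)); print('shaft',n,len(q),cx,cy,w,h,a,q[:,2].min(),q[:,2].max())
    mm=q.mean(0)[:2]; w_,V=np.linalg.eigh(np.cov(q[:,:2].T)); ax=V[:,1]*np.sign(V[1,1]); pe=np.array([-ax[1],ax[0]])
    t=(q[:,:2]-mm)@ax; s=(q[:,:2]-mm)@pe
    print('ax',ax,np.degrees(np.arctan2(-ax[0],ax[1])), 'mean',mm)
    for lo in np.arange(-110,110,10):
        k=(t*1e3>=lo)&(t*1e3<lo+10)
        if k.sum()>2: print(lo,(s[k].min()*1e3).round(1),(s[k].max()*1e3).round(1),q[k][:,2].max().round(4))
```

```text
cross top [[ 0.6364  0.0625  0.02  ]
 [ 0.6286  0.0047  0.02  ]
 [ 0.6235 -0.0526  0.02  ]]
cross scene [[ 0.6353  0.0636  0.02  ]
 [ 0.6295  0.0054  0.02  ]
 [ 0.623  -0.053   0.02  ]]
0.11578668859273682 -6.420004921388863
0.11718275946372203 -6.0524404559825244
shaft top 1029 548.250244140625 377.7877197265625 45.855377197265625 179.7922821044922 12.756270408630371 0.010931086456173356 0.050963238468485494
ax [-0.24784012  0.96880095] 14.34973819226142 mean [0.5437861  0.38880158]
-110 -4.8 5.2 0.0338
-100 -8.8 7.6 0.0366
-90 -9.2 7.5 0.0361
-80 -10.1 7.9 0.0358
-70 -9.5 7.5 0.0351
-60 -11.4 6.6 0.038
-50 -11.4 7.2 0.0361
-40 -22.5 19.7 0.0501
-30 -24.1 21.5 0.0507
-20 -24.4 20.9 0.0492
-10 -24.7 21.2 0.051
0 -25.1 20.6 0.0502
10 -22.6 19.4 0.0483
20 -21.1 16.0 0.048
30 -20.9 16.9 0.047
40 -18.5 16.6 0.046
50 -19.8 16.4 0.0474
60 -20.4 15.8 0.0479
70 -20.7 15.4 0.0469
shaft scene 1844 547.4970092773438 379.6800842285156 47.326377868652344 181.6988983154297 11.27991008758545 0.01002641699199014 0.048154775689617235
ax [-0.2215326   0.97515297] 12.799065900119514 mean [0.53495687 0.40262932]
-110 -17.2 -1.2 0.0346
-100 -16.7 0.1 0.0344
-90 -16.4 -0.6 0.0342
-80 -14.9 0.2 0.0359
-70 -14.0 0.1 0.0337
-60 -16.3 14.1 0.0455
-50 -18.8 15.2 0.0482
-40 -20.4 15.3 0.048
-30 -19.6 15.2 0.0481
-20 -19.2 14.8 0.0475
-10 -31.4 16.0 0.048
0 -22.8 12.1 0.0459
10 -21.0 13.6 0.0439
20 -25.1 12.8 0.0436
30 -23.9 14.1 0.0441
40 -18.2 12.8 0.0445
50 -19.4 13.8 0.0442
60 -26.8 14.2 0.0436
```

```bash
cat >> h.py <<'E'
def go(x,y,z,yaw):
    s=status.observe(); T=R.from_euler('xyz',s['tool_rot']).as_matrix()
    d=T.T@(np.array([x,y,z])-s['tool_pos']); yr=np.radians(yaw)
    D=R.from_euler('xyz',[-np.pi/2,0,yr]).as_matrix()
    rv=R.from_matrix(T.T@D).as_rotvec()
    print('t',round(s['time'],2),'pos',s['tool_pos'].round(4),'rot',np.degrees(s['tool_rot']).round(2),'q6',s['qpos'][5].round(2),'open',round(s['opening'],4),'F',s['contact_force'].round(1))
    print('d',d.round(4),'r',rv.round(4),'rows',np.linalg.norm(d)/.0625,np.degrees(np.linalg.norm(rv))/10.7)
E
python3 -c "
from h import *
go(.5305,-.3672,.18,17)"
```

```text
t 0.15 pos [ 0.1354 -0.507   0.2432] rot [-8.999e+01  6.000e-02 -7.506e+01] q6 -0.15 open 0.0915 F [-0.3  0.4  0.2]
d [-0.0331  0.0633  0.4178] r [-1.0000e-03 -1.6067e+00 -7.0000e-04] rows 6.782040420742469 8.60337702300021
```

```bash
python3 -m creep '[{"dx":-0.033,"dy":0.063,"dz":0.418,"ry":-1.607},{"dx":-0.033,"dy":0.063,"dz":0.418,"ry":-1.607},{"dx":-0.033,"dy":0.063,"dz":0.418,"ry":-1.607},{"dx":-0.033,"dy":0.063,"dz":0.418,"ry":-1.607},{"dx":-0.033,"dy":0.063,"dz":0.418,"ry":-1.607},{"dx":-0.033,"dy":0.063,"dz":0.418,"ry":-1.607},{"dx":-0.033,"dy":0.063,"dz":0.418,"ry":-1.607},{"dx":-0.033,"dy":0.063,"dz":0.418,"ry":-1.607},{"dx":-0.033,"dy":0.063,"dz":0.418,"ry":-1.607},{"dx":-0.033,"dy":0.063,"dz":0.418,"ry":-1.607},{"dx":-0.033,"dy":0.063,"dz":0.418,"ry":-1.607}]' 30
python3 - <<'E'
from h import *
go(.5305,-.3672,.18,17)
s=status.observe(); p,d=read_camera('wrist'); cv2.imwrite('pics/w1.png',p[:,:,::-1])
pose=(s['tool_pos'],s['tool_rot'])
c=R.from_euler('z',17,degrees=True).as_matrix()[:2,:2]
for x,y in [(-27,-18),(27,-18),(27,18),(-27,18)]:
    q=np.array([.5305,-.3672])+c@[x/1e3,y/1e3]; print(wproj([[*q,.044]],pose).round(0))
E
```

```text
t 0.15 pos [ 0.1354 -0.507   0.2432] rot [-8.999e+01  6.000e-02 -7.506e+01] q6 -0.15 open 0.0915 F [-0.3  0.4  0.2]
d [-0.0331  0.0633  0.4178] r [-1.0000e-03 -1.6067e+00 -7.0000e-04] rows 6.782040420742469 8.60337702300021
[[ 310. -141.]]
[[ 309. -170.]]
[[ 276. -168.]]
[[ 276. -139.]]invalid input at $[0]: expected keys dx, dy, dz, rx, ry, rz, gripper
```

View pics/w1.png

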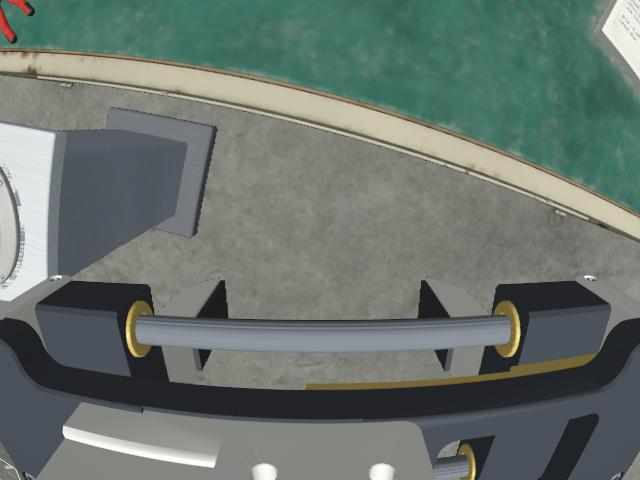

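```bash
python3 -m creep '[{"dx":-0.033,"dy":0.063,"dz":0.418,"rx":0,"ry":-1.607,"rz":0,"gripper":1},{"dx":-0.033,"dy":0.063,"dz":0.418,"rx":0,"ry":-1.607,"rz":0,"gripper":1},{"dx":-0.033,"dy":0.063,"dz":0.418,"rx":0,"ry":-1.607,"rz":0,"gripper":1},{"dx":-0.033,"dy":0.063,"dz":0.418,"rx":0,"ry":-1.607,"rz":0,"gripper":1},{"dx":-0.033,"dy":0.063,"dz":0.418,"rx":0,"ry":-1.607,"rz":0,"gripper":1},{"dx":-0.033,"dy":0.063,"dz":0.418,"rx":0,"ry":-1.607,"rz":0,"gripper":1},{"dx":-0.033,"dy":0.063,"dz":0.418,"rx":0,"ry":-1.607,"rz":0,"gripper":1},{"dx":-0.033,"dy":0.063,"dz":0.418,"rx":0,"ry":-1.607,"rz":0,"gripper":1},{"dx":-0.033,"dy":0.063,"dz":0.418,"rx":0,"ry":-1.607,"rz":0,"gripper":1},{"dx":-0.033,"dy":0.063,"dz":0.418,"rx":0,"ry":-1.607,"rz":0,"gripper":1},{"dx":-0.033,"dy":0.063,"dz":0.418,"rx":0,"ry":-1.607,"rz":0,"gripper":1}]' 30
python3 - <<'E'
from h import *
go(.5305,-.3672,.18,17)
s=status.observe(); p,d=read_camera('wrist'); cv2.imwrite('pics/w1.png',p[:,:,::-1])
pose=(s['tool_pos'],s['tool_rot'])
c=R.from_euler('z',17,degrees=True).as_matrix()[:2,:2]
for x,y in [(-27,-18),(27,-18),(27,18),(-27,18)]:
    q=np.array([.5305,-.3672])+c@[x/1e3,y/1e3]; print(wproj([[*q,.044]],pose).round(0))
E
```

```text
time: 1.58
tool_pos: [0.5306, -0.3677, 0.1806]
tool_rot: [-1.571, 0.0, 0.295]
contact_force: [-0.3, -0.5, 0.3]
opening: 0.0919
t 1.57 pos [ 0.5306 -0.3677  0.1806] rot [-9.000e+01  1.000e-02  1.688e+01] q6 -1.02 open 0.0919 F [-0.3 -0.5  0.3]
d [0.     0.0006 0.0005] r [-0.0001 -0.002  -0.0001] rows 0.013059983015183647 0.01093873353721495
[[290. 257.]]
[[358. 257.]]
[[359. 212.]]
[[289. 213.]]
```

View pics/w1.png

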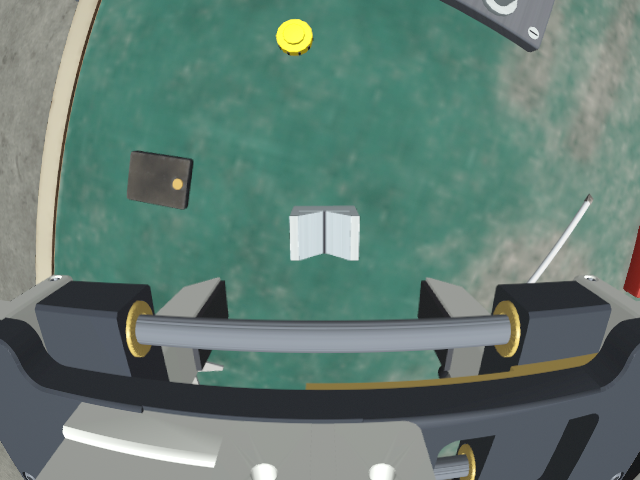

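```bash
python3 -m creep '[{"dx":0,"dy":0.06,"dz":0,"rx":0,"ry":0,"rz":0,"gripper":1},{"dx":0,"dy":0.11,"dz":0,"rx":0,"ry":0,"rz":0,"gripper":1},{"dx":0,"dy":0.14,"dz":0,"rx":0,"ry":0,"rz":0,"gripper":1},{"dx":0,"dy":0.156,"dz":0.0005,"rx":0,"ry":-0.002,"rz":0,"gripper":1},{"dx":0,"dy":0.156,"dz":0.0005,"rx":0,"ry":-0.002,"rz":0,"gripper":1},{"dx":0,"dy":0.156,"dz":0.0005,"rx":0,"ry":-0.002,"rz":0,"gripper":0.4},{"dx":0,"dy":0.156,"dz":0.0005,"rx":0,"ry":-0.002,"rz":0,"gripper":0.4},{"dx":0,"dy":0.156,"dz":0.0005,"rx":0,"ry":-0.002,"rz":0,"gripper":0.4},{"dx":0,"dy":0.156,"dz":0.0005,"rx":0,"ry":-0.002,"rz":0,"gripper":0.4},{"dx":0,"dy":0.156,"dz":0.0005,"rx":0,"ry":-0.002,"rz":0,"gripper":0.4}]' 40
```

```text
time: 2.88
tool_pos: [0.5309, -0.3672, 0.0251]
tool_rot: [-1.571, -0.001, 0.299]
contact_force: [0.3, 0.3, 2.4]
opening: 0.0537
```

```bash
python3 -c "
from h import *
go(.6226,-.0532,.145,-6.3)"
```

```text
t 2.88 pos [ 0.5309 -0.3672  0.0251] rot [-9.003e+01 -3.000e-02  1.713e+01] q6 -1.02 open 0.0537 F [0.3 0.3 2.4]
d [ 0.1802 -0.1199  0.273 ] r [0.0005 0.4089 0.0006] rows 5.574065784523368 2.1896508065925295
```

```bash
python3 -m creep '[{"dx":0,"dy":-0.05,"dz":0,"rx":0,"ry":0,"rz":0,"gripper":0.4},{"dx":0,"dy":-0.1,"dz":0,"rx":0,"ry":0,"rz":0,"gripper":0.4},{"dx":0.02,"dy":-0.12,"dz":0.03,"rx":0,"ry":0.05,"rz":0,"gripper":0.4},{"dx":0.05,"dy":-0.12,"dz":0.076,"rx":0,"ry":0.15,"rz":0,"gripper":0.4},{"dx":0.08,"dy":-0.12,"dz":0.121,"rx":0,"ry":0.25,"rz":0,"gripper":0.4},{"dx":0.11,"dy":-0.12,"dz":0.167,"rx":0,"ry":0.35,"rz":0,"gripper":0.4},{"dx":0.14,"dy":-0.12,"dz":0.212,"rx":0,"ry":0.409,"rz":0,"gripper":0.4},{"dx":0.165,"dy":-0.12,"dz":0.25,"rx":0,"ry":0.409,"rz":0,"gripper":0.4},{"dx":0.18,"dy":-0.12,"dz":0.273,"rx":0,"ry":0.409,"rz":0,"gripper":0.4},{"dx":0.18,"dy":-0.12,"dz":0.273,"rx":0,"ry":0.409,"rz":0,"gripper":0.4},{"dx":0.18,"dy":-0.12,"dz":0.273,"rx":0,"ry":0.409,"rz":0,"gripper":0.4}]'
python3 - <<'E'
from h import *
go(.6226,-.0532,.0458,-6.3)
s=status.observe(); p,d=read_camera('wrist'); cv2.imwrite('pics/w2.png',p[:,:,::-1])
pose=(s['tool_pos'],s['tool_rot'])
print(wproj([[.6226,-.0532,.02],[.629,.0045,.02],[.6354,.0622,.02]],pose).round(0))
E
```

```text
time: 4.25
tool_pos: [0.6217, -0.0536, 0.144]
tool_rot: [-1.571, 0.002, -0.11]
contact_force: [0.9, 0.1, -4.1]
opening: 0.054
t 4.25 pos [ 0.6217 -0.0536  0.144 ] rot [-9.003e+01  9.000e-02 -6.300e+00] q6 -0.1 open 0.054 F [ 0.9  0.1 -4.1]
d [0.001  0.0982 0.0006] r [ 0.0004  0.0001 -0.0016] rows 1.5712843526970202 0.008665230990687174
[[326. 239.]
 [326. 160.]
 [326.  79.]]
```

View pics/w2.png

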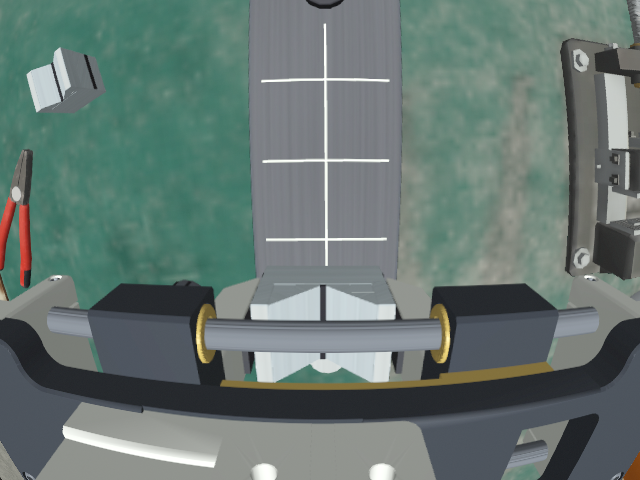

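```bash
python3 -m creep '[{"dx":0.001,"dy":0.04,"dz":0,"rx":0,"ry":0,"rz":0,"gripper":0.4},{"dx":0.001,"dy":0.075,"dz":0,"rx":0,"ry":0,"rz":0,"gripper":0.4},{"dx":0.001,"dy":0.091,"dz":0,"rx":0,"ry":0,"rz":0,"gripper":0.4},{"dx":0.001,"dy":0.095,"dz":0,"rx":0,"ry":0,"rz":0,"gripper":0.4},{"dx":0.001,"dy":0.097,"dz":0,"rx":0,"ry":0,"rz":0,"gripper":0.4},{"dx":0.001,"dy":0.097,"dz":0,"rx":0,"ry":0,"rz":0,"gripper":0.4}]'
```

```text
time: 5.05
tool_pos: [0.6239, -0.0535, 0.0489]
tool_rot: [-1.571, -0.002, -0.11]
contact_force: [0.1, 0.6, -4.0]
opening: 0.054
```

```bash
python3 -m creep '[{"dx":-0.001,"dy":0.0015,"dz":0,"rx":0,"ry":0,"rz":0,"gripper":0.4},{"dx":-0.001,"dy":0.0025,"dz":0,"rx":0,"ry":0,"rz":0,"gripper":0.4},{"dx":-0.001,"dy":0.0035,"dz":0,"rx":0,"ry":0,"rz":0,"gripper":0.4}]'
```

```text
time: 5.42
tool_pos: [0.6223, -0.0532, 0.0451]
tool_rot: [-1.571, -0.0, -0.11]
contact_force: [-3.8, 1.0, 9.3]
opening: 0.0536
```

```bash
python3 -m creep '[{"dx":0,"dy":0,"dz":0,"rx":0,"ry":0,"rz":0,"gripper":0.9},{"dx":0,"dy":0,"dz":0,"rx":0,"ry":0,"rz":0,"gripper":0.9},{"dx":0,"dy":0,"dz":0,"rx":0,"ry":0,"rz":0,"gripper":0.9},{"dx":0,"dy":-0.03,"dz":0,"rx":0,"ry":0,"rz":0,"gripper":1},{"dx":0,"dy":-0.08,"dz":0,"rx":0,"ry":0,"rz":0,"gripper":1},{"dx":0,"dy":-0.125,"dz":0,"rx":0,"ry":0,"rz":0,"gripper":1},{"dx":0,"dy":-0.14,"dz":0,"rx":0,"ry":0,"rz":0,"gripper":1}]'
python3 -c "
from h import *
go(.4275,.1045,.18,14.1)"
```

```text
time: 6.3
tool_pos: [0.6235, -0.0534, 0.1875]
tool_rot: [-1.571, -0.006, -0.11]
contact_force: [-0.3, 0.7, 0.3]
opening: 0.092
t 6.3 pos [ 0.6235 -0.0534  0.1875] rot [-90.04  -0.32  -6.3 ] q6 -0.1 open 0.092 F [-0.3  0.7  0.3]
d [-0.2122  0.0062  0.1355] r [ 0.0016 -0.356   0.0054] rows 4.029091072317751 1.906783934164792
```

```bash
python3 -m creep '[{"dx":-0.05,"dy":0.006,"dz":0.032,"rx":0,"ry":-0.1,"rz":0,"gripper":1},{"dx":-0.1,"dy":0.006,"dz":0.064,"rx":0,"ry":-0.2,"rz":0,"gripper":1},{"dx":-0.15,"dy":0.006,"dz":0.096,"rx":0,"ry":-0.3,"rz":0,"gripper":1},{"dx":-0.195,"dy":0.006,"dz":0.125,"rx":0,"ry":-0.356,"rz":0,"gripper":1},{"dx":-0.212,"dy":0.006,"dz":0.1355,"rx":0,"ry":-0.356,"rz":0.0,"gripper":1},{"dx":-0.212,"dy":0.006,"dz":0.1355,"rx":0,"ry":-0.356,"rz":0.0,"gripper":1},{"dx":-0.212,"dy":0.006,"dz":0.1355,"rx":0,"ry":-0.356,"rz":0.0,"gripper":1}]'
python3 - <<'E'
from h import *
go(.4275,.1045,.028,14.1)
s=status.observe(); p,d=read_camera('wrist'); cv2.imwrite('pics/w3.png',p[:,:,::-1])
p2,d2=read_camera('top'); cv2.imwrite('pics/t3.png',p2[:,:,::-1])
pose=(s['tool_pos'],s['tool_rot'])
c=R.from_euler('z',14.1,degrees=True).as_matrix()[:2,:2]
for x,y in [(-20,-18),(20,-18),(20,18),(-20,18)]:
    q=np.array([.4275,.1045])+c@[x/1e3,y/1e3]; print(wproj([[*q,.052]],pose).round(0))
E
```

```text
time: 7.18
tool_pos: [0.4276, 0.1042, 0.1781]
tool_rot: [-1.571, -0.001, 0.245]
contact_force: [0.2, 0.9, -0.4]
opening: 0.0919
t 7.17 pos [0.4276 0.1042 0.1781] rot [-9.003e+01 -4.000e-02  1.405e+01] q6 -0.18 open 0.0919 F [ 0.2  0.9 -0.4]
d [-1.000e-04  1.501e-01  4.000e-04] r [ 0.0005 -0.0009  0.0007] rows 2.4011623479870927 0.006754410977835596
[[298. 262.]]
[[350. 262.]]
[[351. 215.]]
[[297. 215.]]
```

View pics/w3.png

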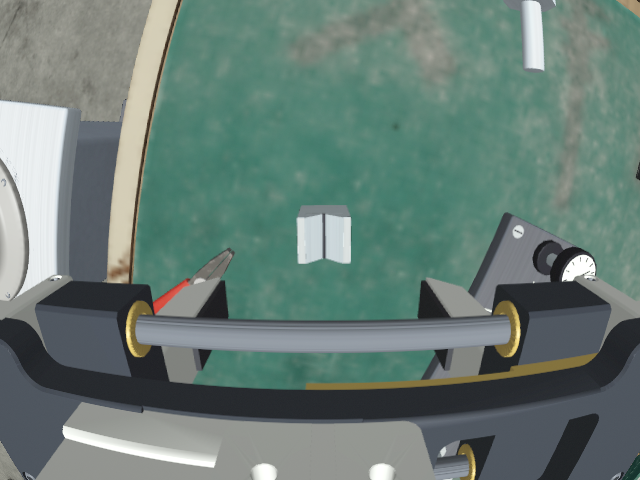

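Run:
```python
from h import *
s=status.observe(); pose=(s['tool_pos'],s['tool_rot'])
P=wplane([[232,251],[200,280],[160,305]],.01,pose); T=R.from_euler('xyz',pose[1]).as_matrix()
print(P.round(3), ((P-pose[0])@T).round(3))
```

```text
[[ 0.353  0.063  0.01 ]
 [ 0.328  0.027  0.01 ]
 [ 0.29  -0.011  0.01 ]] [[-0.082  0.168 -0.022]
 [-0.115  0.168 -0.051]
 [-0.162  0.168 -0.078]]
```

View pics/t3.png

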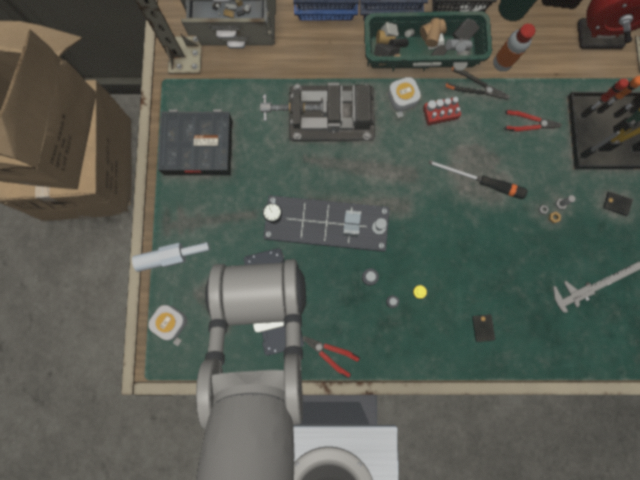

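```bash
python3 -m creep '[{"dx":0,"dy":0.06,"dz":0,"rx":0,"ry":0,"rz":0,"gripper":0.85},{"dx":0,"dy":0.11,"dz":0,"rx":0,"ry":0,"rz":0,"gripper":0.85},{"dx":0,"dy":0.138,"dz":0,"rx":0,"ry":0,"rz":0,"gripper":0.85},{"dx":0,"dy":0.148,"dz":0,"rx":0,"ry":0,"rz":0,"gripper":0.85},{"dx":0,"dy":0.148,"dz":0,"rx":0,"ry":0,"rz":0,"gripper":0.85},{"dx":0,"dy":0.148,"dz":0,"rx":0,"ry":0,"rz":0,"gripper":0.3},{"dx":0,"dy":0.148,"dz":0,"rx":0,"ry":0,"rz":0,"gripper":0.3},{"dx":0,"dy":0.148,"dz":0,"rx":0,"ry":0,"rz":0,"gripper":0.3},{"dx":0,"dy":0.148,"dz":0,"rx":0,"ry":0,"rz":0,"gripper":0.3},{"dx":0,"dy":0.148,"dz":0,"rx":0,"ry":0,"rz":0,"gripper":0.3}]' 40
python3 -c "
from h import *
go(.6354,.0622,.15,-6.3)"
```

```text
time: 8.52
tool_pos: [0.4271, 0.1048, 0.0306]
tool_rot: [-1.571, -0.002, 0.246]
contact_force: [0.1, 0.5, 3.1]
opening: 0.0395
t 8.53 pos [0.4271 0.1048 0.0306] rot [-90.02  -0.1   14.1 ] q6 -0.18 open 0.0395 F [0.1 0.5 3.1]
d [ 0.1919 -0.1191 -0.0921] r [1.00e-04 3.56e-01 1.80e-03] rows 3.90197316135872 1.9062844508723522
```

```bash
python3 -m creep '[{"dx":0,"dy":-0.05,"dz":0,"rx":0,"ry":0,"rz":0,"gripper":0.3},{"dx":0,"dy":-0.1,"dz":0,"rx":0,"ry":0,"rz":0,"gripper":0.3},{"dx":0.03,"dy":-0.119,"dz":-0.0145,"rx":0,"ry":0.06,"rz":0,"gripper":0.3},{"dx":0.075,"dy":-0.119,"dz":-0.036,"rx":0,"ry":0.15,"rz":0,"gripper":0.3},{"dx":0.12,"dy":-0.119,"dz":-0.0575,"rx":0,"ry":0.25,"rz":0,"gripper":0.3},{"dx":0.16,"dy":-0.119,"dz":-0.077,"rx":0,"ry":0.33,"rz":0,"gripper":0.3},{"dx":0.185,"dy":-0.119,"dz":-0.089,"rx":0,"ry":0.356,"rz":0,"gripper":0.3},{"dx":0.192,"dy":-0.119,"dz":-0.092,"rx":0,"ry":0.356,"rz":0,"gripper":0.3},{"dx":0.192,"dy":-0.119,"dz":-0.092,"rx":0,"ry":0.356,"rz":0,"gripper":0.3},{"dx":0.192,"dy":-0.119,"dz":-0.092,"rx":0,"ry":0.356,"rz":0,"gripper":0.3}]'
python3 -c "
from h import *
go(.6354,.0622,.0506,-6.3)"
```

```text
time: 9.78
tool_pos: [0.6337, 0.0627, 0.1489]
tool_rot: [-1.571, 0.002, -0.109]
contact_force: [-0.3, -0.6, -4.7]
opening: 0.0396
t 9.78 pos [0.6337 0.0627 0.1489] rot [-90.01   0.11  -6.26] q6 0.09 open 0.0396 F [-0.3 -0.6 -4.7]
d [ 0.0019  0.0983 -0.0003] r [ 0.0002  0.0007 -0.0018] rows 1.5728469432668841 0.010589075847006687
```

```bash
python3 -m creep '[{"dx":0.0005,"dy":0.04,"dz":0,"rx":0,"ry":0,"rz":0,"gripper":0.3},{"dx":0.0005,"dy":0.075,"dz":0,"rx":0,"ry":0,"rz":0,"gripper":0.3},{"dx":0.0005,"dy":0.091,"dz":0,"rx":0,"ry":0,"rz":0,"gripper":0.3},{"dx":0.0005,"dy":0.096,"dz":0,"rx":0,"ry":0,"rz":0,"gripper":0.3},{"dx":0.0005,"dy":0.0975,"dz":0,"rx":0,"ry":0,"rz":0,"gripper":0.3},{"dx":0.0005,"dy":0.099,"dz":0,"rx":0,"ry":0,"rz":0,"gripper":0.3},{"dx":0.0005,"dy":0.099,"dz":0,"rx":0,"ry":0,"rz":0,"gripper":0.3}]'
```

```text
time: 10.65
tool_pos: [0.6359, 0.0622, 0.051]
tool_rot: [-1.571, -0.001, -0.11]
contact_force: [-0.1, 0.4, -4.6]
opening: 0.0401
```

```bash
python3 -m creep '[{"dx":-0.0005,"dy":0.001,"dz":0,"rx":0,"ry":0,"rz":0,"gripper":0.3},{"dx":-0.0005,"dy":0.0015,"dz":0,"rx":0,"ry":0,"rz":0,"gripper":0.3},{"dx":-0.0005,"dy":0.0015,"dz":0,"rx":0,"ry":0,"rz":0,"gripper":0.3}]'
```

```text
time: 11.02
tool_pos: [0.6358, 0.0622, 0.0506]
tool_rot: [-1.571, -0.003, -0.11]
contact_force: [-1.7, -0.0, 5.2]
opening: 0.0395
```

```bash
python3 -m creep '[{"dx":0,"dy":0,"dz":0,"rx":0,"ry":0,"rz":0,"gripper":0.8},{"dx":0,"dy":0,"dz":0,"rx":0,"ry":0,"rz":0,"gripper":0.8},{"dx":0,"dy":0,"dz":0,"rx":0,"ry":0,"rz":0,"gripper":0.8},{"dx":0,"dy":-0.03,"dz":0,"rx":0,"ry":0,"rz":0,"gripper":0.8},{"dx":0,"dy":-0.08,"dz":0,"rx":0,"ry":0,"rz":0,"gripper":0.8},{"dx":0,"dy":-0.125,"dz":0,"rx":0,"ry":0,"rz":0,"gripper":0.8},{"dx":0,"dy":-0.13,"dz":0,"rx":0,"ry":0,"rz":0,"gripper":0.7}]'
python3 -c "
from h import *
go(.4365,-.1515,.17,-15)"
```

```text
time: 11.9
tool_pos: [0.6368, 0.0623, 0.1828]
tool_rot: [-1.57, -0.008, -0.11]
contact_force: [-0.0, 0.5, -0.1]
opening: 0.0676
t 11.9 pos [0.6368 0.0623 0.1828] rot [-89.97  -0.43  -6.3 ] q6 0.09 open 0.0676 F [-0.   0.5 -0.1]
d [-0.1758  0.0114 -0.2345] r [-0.0012  0.1519  0.0075] rows 4.692161015260278 0.8141970368082206
```

```bash
python3 -m creep '[{"dx":-0.035,"dy":0.011,"dz":-0.046,"rx":0,"ry":0.06,"rz":0,"gripper":0.7},{"dx":-0.07,"dy":0.011,"dz":-0.092,"rx":0,"ry":0.1,"rz":0,"gripper":0.7},{"dx":-0.105,"dy":0.011,"dz":-0.138,"rx":0,"ry":0.152,"rz":0,"gripper":0.65},{"dx":-0.14,"dy":0.011,"dz":-0.185,"rx":0,"ry":0.152,"rz":0,"gripper":0.65},{"dx":-0.167,"dy":0.011,"dz":-0.222,"rx":0,"ry":0.152,"rz":0,"gripper":0.65},{"dx":-0.1755,"dy":0.011,"dz":-0.2345,"rx":0,"ry":0.152,"rz":0,"gripper":0.65},{"dx":-0.1755,"dy":0.011,"dz":-0.2345,"rx":0,"ry":0.152,"rz":0,"gripper":0.65},{"dx":-0.1755,"dy":0.011,"dz":-0.2345,"rx":0,"ry":0.152,"rz":0,"gripper":0.65}]'
python3 - <<'E'
from h import *
go(.4365,-.1515,.021,-15)
s=status.observe(); p,d=read_camera('wrist'); cv2.imwrite('pics/w4.png',p[:,:,::-1])
pose=(s['tool_pos'],s['tool_rot'])
print(wproj([[.4365,-.1515,.022]],pose).round(0))
E
```

```text
time: 12.9
tool_pos: [0.4355, -0.1509, 0.1675]
tool_rot: [-1.57, -0.0, -0.261]
contact_force: [-0.9, 0.4, -0.1]
opening: 0.0594
t 12.9 pos [ 0.4355 -0.1509  0.1675] rot [-89.98  -0.   -14.97] q6 -0.24 open 0.0594 F [-0.9  0.4 -0.1]
d [ 0.0011  0.1465 -0.0004] r [-0.0003  0.0005  0.    ] rows 2.3437022926638638 0.0033619523442941827
[[326. 233.]]
```

View pics/w4.png

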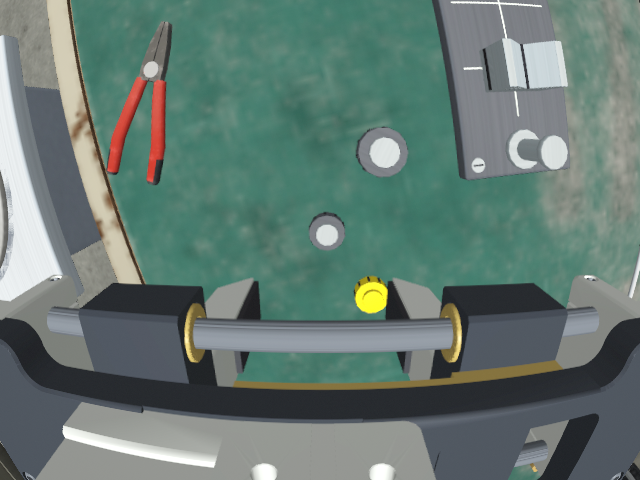

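```bash
python3 -m creep '[{"dx":0.001,"dy":0.06,"dz":-0.001,"rx":0,"ry":0,"rz":0,"gripper":0.65},{"dx":0.001,"dy":0.11,"dz":-0.001,"rx":0,"ry":0,"rz":0,"gripper":0.65},{"dx":0.001,"dy":0.135,"dz":-0.001,"rx":0,"ry":0,"rz":0,"gripper":0.65},{"dx":0.001,"dy":0.1455,"dz":-0.001,"rx":0,"ry":0,"rz":0,"gripper":0.65},{"dx":0.001,"dy":0.1455,"dz":-0.001,"rx":0,"ry":0,"rz":0,"gripper":0.65},{"dx":0.001,"dy":0.1455,"dz":-0.001,"rx":0,"ry":0,"rz":0,"gripper":0.2},{"dx":0.001,"dy":0.1455,"dz":-0.001,"rx":0,"ry":0,"rz":0,"gripper":0.2},{"dx":0.001,"dy":0.1455,"dz":-0.001,"rx":0,"ry":0,"rz":0,"gripper":0.2},{"dx":0.001,"dy":0.1455,"dz":-0.001,"rx":0,"ry":0,"rz":0,"gripper":0.2}]' 25
python3 -c "
from h import *
go(.629,.0045,.13,-6.3)"
```

```text
time: 14.08
tool_pos: [0.4359, -0.1531, 0.0228]
tool_rot: [-1.571, -0.001, -0.262]
contact_force: [0.7, -0.5, 3.6]
opening: 0.029
t 14.07 pos [ 0.4359 -0.1531  0.0228] rot [-9.002e+01 -8.000e-02 -1.502e+01] q6 -0.24 open 0.029 F [ 0.7 -0.5  3.6]
d [ 0.1458 -0.1071  0.2022] r [ 0.0005 -0.1523  0.0014] rows 4.3406309240550325 0.8153517688154476
```

```bash
python3 -m creep '[{"dx":0,"dy":-0.05,"dz":0,"rx":0,"ry":0,"rz":0,"gripper":0.2},{"dx":0,"dy":-0.1,"dz":0,"rx":0,"ry":0,"rz":0,"gripper":0.2},{"dx":0.02,"dy":-0.107,"dz":0.028,"rx":0,"ry":-0.03,"rz":0,"gripper":0.2},{"dx":0.05,"dy":-0.107,"dz":0.07,"rx":0,"ry":-0.08,"rz":0,"gripper":0.2},{"dx":0.08,"dy":-0.107,"dz":0.111,"rx":0,"ry":-0.12,"rz":0,"gripper":0.2},{"dx":0.11,"dy":-0.107,"dz":0.153,"rx":0,"ry":-0.152,"rz":0,"gripper":0.2},{"dx":0.135,"dy":-0.107,"dz":0.187,"rx":0,"ry":-0.152,"rz":0,"gripper":0.2},{"dx":0.1445,"dy":-0.107,"dz":0.202,"rx":0,"ry":-0.152,"rz":0,"gripper":0.2},{"dx":0.1445,"dy":-0.107,"dz":0.202,"rx":0,"ry":-0.152,"rz":0,"gripper":0.2},{"dx":0.1445,"dy":-0.107,"dz":0.202,"rx":0,"ry":-0.152,"rz":0,"gripper":0.2}]'
python3 - <<'E'
from h import *
go(.629,.0045,.043,-6.3)
s=status.observe(); p,d=read_camera('wrist'); cv2.imwrite('pics/w5.png',p[:,:,::-1])
pose=(s['tool_pos'],s['tool_rot'])
print(wproj([[.6226,-.0532,.02],[.629,.0045,.02],[.6354,.0622,.072]],pose).round(0))
E
```

```text
time: 15.32
tool_pos: [0.6265, 0.0043, 0.1289]
tool_rot: [-1.571, 0.001, -0.11]
contact_force: [-0.2, -0.2, -0.1]
opening: 0.0293
t 15.32 pos [0.6265 0.0043 0.1289] rot [-9.002e+01  7.000e-02 -6.320e+00] q6 -0.0 open 0.0293 F [-0.2 -0.2 -0.1]
d [0.0025 0.0859 0.0005] r [ 0.0004 -0.0004 -0.0013] rows 1.3743813450402933 0.007519974735363824
[[328. 318.]
 [328. 245.]
 [330. 167.]]
```

View pics/w5.png

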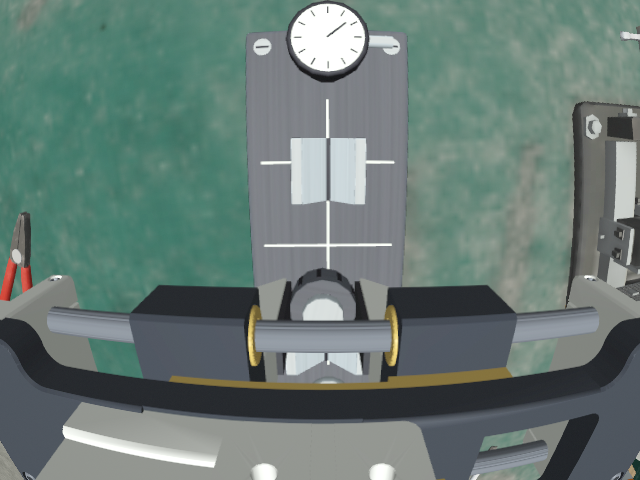

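```bash
python3 -m creep '[{"dx":0.0015,"dy":0.04,"dz":0,"rx":0,"ry":0,"rz":0,"gripper":0.2},{"dx":0.0015,"dy":0.07,"dz":0,"rx":0,"ry":0,"rz":0,"gripper":0.2},{"dx":0.0015,"dy":0.081,"dz":0,"rx":0,"ry":0,"rz":0,"gripper":0.2},{"dx":0.0015,"dy":0.0845,"dz":0,"rx":0,"ry":0,"rz":0,"gripper":0.2},{"dx":0.0015,"dy":0.0855,"dz":0,"rx":0,"ry":0,"rz":0,"gripper":0.2},{"dx":0.0015,"dy":0.0855,"dz":0,"rx":0,"ry":0,"rz":0,"gripper":0.2}]'
```

```text
time: 16.12
tool_pos: [0.6295, 0.0046, 0.0448]
tool_rot: [-1.571, -0.002, -0.11]
contact_force: [-0.2, 0.5, -0.5]
opening: 0.029
```

```bash
python3 -m creep '[{"dx":0,"dy":0.001,"dz":0,"rx":0,"ry":0,"rz":0,"gripper":0.2},{"dx":0,"dy":0.002,"dz":0,"rx":0,"ry":0,"rz":0,"gripper":0.2},{"dx":0,"dy":0.002,"dz":0,"rx":0,"ry":0,"rz":0,"gripper":0.2}]'
```

```text
time: 16.5
tool_pos: [0.6292, 0.0047, 0.0428]
tool_rot: [-1.571, -0.001, -0.11]
contact_force: [-1.5, -0.4, 5.4]
opening: 0.0291
```

```bash
python3 -m creep '[{"dx":0,"dy":0,"dz":0,"rx":0,"ry":0,"rz":0,"gripper":0.6},{"dx":0,"dy":0,"dz":0,"rx":0,"ry":0,"rz":0,"gripper":0.6},{"dx":0,"dy":0,"dz":0,"rx":0,"ry":0,"rz":0,"gripper":0.6},{"dx":0,"dy":-0.03,"dz":0,"rx":0,"ry":0,"rz":0,"gripper":0.6},{"dx":0,"dy":-0.08,"dz":0,"rx":0,"ry":0,"rz":0,"gripper":0.6},{"dx":0,"dy":-0.13,"dz":0,"rx":0,"ry":0,"rz":0,"gripper":0.7},{"dx":0,"dy":-0.155,"dz":0.02,"rx":0,"ry":-0.18,"rz":0,"gripper":0.9},{"dx":-0.02,"dy":-0.155,"dz":0.06,"rx":0,"ry":-0.36,"rz":0,"gripper":0.9},{"dx":-0.04,"dy":-0.155,"dz":0.12,"rx":0,"ry":-0.54,"rz":0,"gripper":0.9},{"dx":-0.06,"dy":-0.155,"dz":0.18,"rx":0,"ry":-0.72,"rz":0,"gripper":0.9},{"dx":-0.08,"dy":-0.155,"dz":0.24,"rx":0,"ry":-0.9,"rz":0,"gripper":0.9},{"dx":-0.1,"dy":-0.155,"dz":0.3,"rx":0,"ry":-1.08,"rz":0,"gripper":0.9},{"dx":-0.115,"dy":-0.155,"dz":0.345,"rx":0,"ry":-1.26,"rz":0,"gripper":0.9},{"dx":-0.1215,"dy":-0.155,"dz":0.362,"rx":0,"ry":-1.44,"rz":0,"gripper":0.9},{"dx":-0.1215,"dy":-0.155,"dz":0.362,"rx":0,"ry":-1.62,"rz":0,"gripper":0.9},{"dx":-0.1215,"dy":-0.155,"dz":0.362,"rx":0,"ry":-1.8,"rz":0,"gripper":0.9},{"dx":-0.1215,"dy":-0.155,"dz":0.362,"rx":0,"ry":-1.98,"rz":0,"gripper":0.9},{"dx":-0.1215,"dy":-0.155,"dz":0.362,"rx":0,"ry":-2.16,"rz":0,"gripper":0.9},{"dx":-0.1215,"dy":-0.155,"dz":0.362,"rx":0,"ry":-2.34,"rz":0,"gripper":0.9},{"dx":-0.1215,"dy":-0.155,"dz":0.362,"rx":0,"ry":-2.34,"rz":0,"gripper":0.9}]'
python3 - <<'E'
from h import *
go(.548,.378,.2,193)
p2,d2=read_camera('top'); cv2.imwrite('pics/t5.png',cv2.resize(p2[180:280,240:420,::-1],None,fx=4.4,fy=4.4,interpolation=cv2.INTER_CUBIC))
E
```

```text
time: 19.0
tool_pos: [0.5478, 0.3778, 0.1964]
tool_rot: [-1.57, 0.0, 2.228]
contact_force: [-0.5, -1.0, -0.3]
opening: 0.0826
t 19.0 pos [0.5478 0.3778 0.1964] rot [-89.97   0.   127.67] q6 -1.74 open 0.0826 F [-0.5 -1.  -0.3]
d [ 0.     -0.0036 -0.0003] r [-4.0000e-04 -1.1402e+00  3.0000e-04] rows 0.05733015320537599 6.1053298954604225
```

View pics/t5.png

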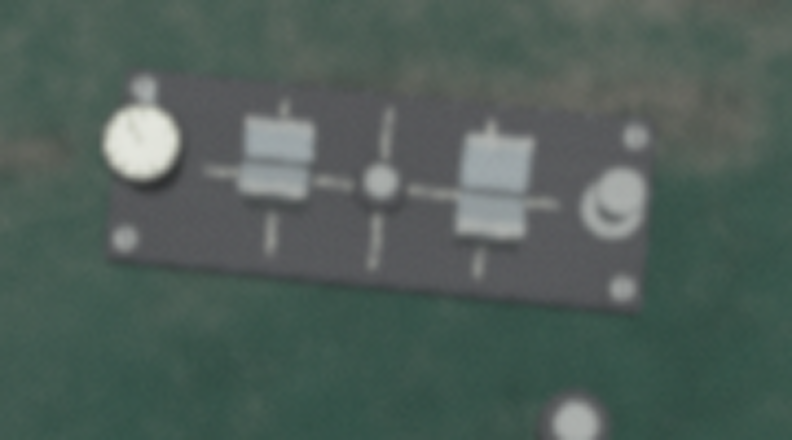

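```bash
python3 -m creep '[{"dx":0,"dy":0,"dz":0,"rx":0,"ry":-0.18,"rz":0,"gripper":0.9},{"dx":0,"dy":0,"dz":0,"rx":0,"ry":-0.36,"rz":0,"gripper":0.9},{"dx":0,"dy":0,"dz":0,"rx":0,"ry":-0.54,"rz":0,"gripper":0.9},{"dx":0,"dy":0,"dz":0,"rx":0,"ry":-0.72,"rz":0,"gripper":0.9},{"dx":0,"dy":0,"dz":0,"rx":0,"ry":-0.9,"rz":0,"gripper":0.9},{"dx":0,"dy":0,"dz":0,"rx":0,"ry":-1.08,"rz":0,"gripper":0.9},{"dx":0,"dy":0,"dz":0,"rx":0,"ry":-1.14,"rz":0,"gripper":0.9},{"dx":0,"dy":0,"dz":0,"rx":0,"ry":-1.14,"rz":0,"gripper":0.9},{"dx":0,"dy":0,"dz":0,"rx":0,"ry":-1.14,"rz":0,"gripper":0.9}]'
python3 - <<'E'
from h import *
go(.548,.378,.025,193)
s=status.observe(); p,d=read_camera('wrist'); cv2.imwrite('pics/w6.png',p[:,:,::-1])
pose=(s['tool_pos'],s['tool_rot'])
c=R.from_euler('z',13,degrees=True).as_matrix()[:2,:2]
for x,y,z in [(-9.5,-25,46),(9.5,-25,46),(9.5,25,46),(-9.5,25,46),(-23,-25,23),(23,-25,23),(-10,-90,23),(10,-90,23)]:
    q=np.array([.548,.378])+c@[x/1e3,y/1e3]; print((x,y,z),wproj([[*q,z/1e3]],pose).round(0))
E
```

```text
time: 20.18
tool_pos: [0.5478, 0.3779, 0.1966]
tool_rot: [-1.571, -0.0, -2.916]
contact_force: [0.2, -0.5, 0.9]
opening: 0.0823
t 20.18 pos [0.5478 0.3779 0.1966] rot [-8.9990e+01 -1.0000e-02 -1.6707e+02] q6 -2.88 open 0.0823 F [ 0.2 -0.5  0.9]
d [-2.000e-04  1.716e-01 -1.000e-04] r [-0.0001 -0.0013  0.0002] rows 2.745526872971659 0.0069925820490885976
(-9.5, -25, 46) [[333. 198.]]
(9.5, -25, 46) [[309. 198.]]
(9.5, 25, 46) [[310. 258.]]
(-9.5, 25, 46) [[333. 258.]]
(-23, -25, 23) [[348. 194.]]
(23, -25, 23) [[294. 194.]]
(-10, -90, 23) [[333. 118.]]
(10, -90, 23) [[309. 118.]]
```

View pics/w6.png

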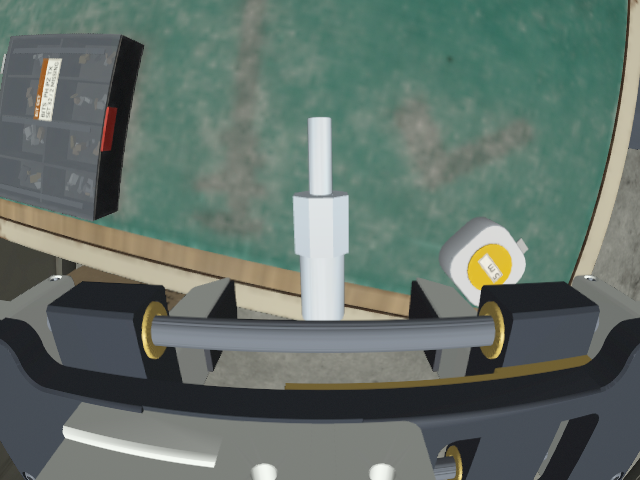

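```bash
python3 -m creep '[{"dx":0,"dy":0.06,"dz":-0.012,"rx":0,"ry":0,"rz":0,"gripper":0.9},{"dx":0,"dy":0.115,"dz":-0.012,"rx":0,"ry":0,"rz":0,"gripper":0.9},{"dx":0,"dy":0.155,"dz":-0.012,"rx":0,"ry":0,"rz":0,"gripper":0.9},{"dx":0,"dy":0.1735,"dz":-0.012,"rx":0,"ry":0,"rz":0,"gripper":0.9},{"dx":0,"dy":0.1735,"dz":-0.012,"rx":0,"ry":0,"rz":0,"gripper":0.9},{"dx":0,"dy":0.1735,"dz":-0.012,"rx":0,"ry":0,"rz":0,"gripper":0.3},{"dx":0,"dy":0.1735,"dz":-0.012,"rx":0,"ry":0,"rz":0,"gripper":0.3},{"dx":0,"dy":0.1735,"dz":-0.012,"rx":0,"ry":0,"rz":0,"gripper":0.3},{"dx":0,"dy":0.1735,"dz":-0.012,"rx":0,"ry":0,"rz":0,"gripper":0.3},{"dx":0,"dy":0.1735,"dz":-0.012,"rx":0,"ry":0,"rz":0,"gripper":0.3}]' 55
```

```text
time: 21.48
tool_pos: [0.5458, 0.3898, 0.0239]
tool_rot: [-1.571, 0.002, -2.913]
contact_force: [1.6, -0.7, 2.8]
opening: 0.0455
```

```bash
python3 -m creep '[{"dx":0,"dy":-0.03,"dz":0,"rx":0,"ry":0,"rz":0,"gripper":0.3},{"dx":0,"dy":-0.08,"dz":0,"rx":0,"ry":0,"rz":0,"gripper":0.3},{"dx":0,"dy":-0.13,"dz":0,"rx":0,"ry":0,"rz":0,"gripper":0.3},{"dx":0,"dy":-0.146,"dz":0,"rx":0,"ry":0,"rz":0,"gripper":0.3},{"dx":0,"dy":-0.146,"dz":0,"rx":0,"ry":0,"rz":0,"gripper":0.3}]'
python3 - <<'E'
from h import *
go(.6277,-.0074,.17,-6.3)
p2,d2=read_camera('scene'); cv2.imwrite('pics/s7.png',p2[:,:,::-1])
E
```

```text
time: 22.1
tool_pos: [0.5448, 0.3894, 0.1683]
tool_rot: [-1.57, -0.001, -2.913]
contact_force: [-0.4, 0.1, -6.2]
opening: 0.0453
t 22.1 pos [0.5448 0.3894 0.1683] rot [-8.9980e+01 -5.0000e-02 -1.6691e+02] q6 -2.86 open 0.0453 F [-0.4  0.1 -6.2]
d [ 0.0091 -0.0015  0.4053] r [ 1.1000e-03 -2.8032e+00  6.0000e-04] rows 6.486072806208827 15.01058152963219
```

View pics/s7.png

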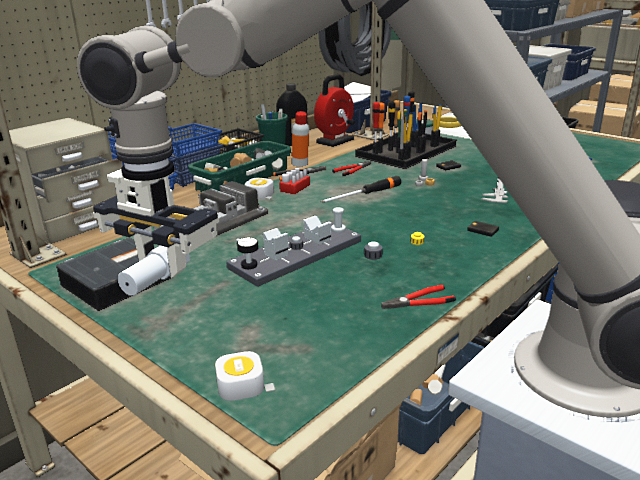

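```bash
python3 -m creep '[{"dx":0,"dy":0,"dz":0.005,"rx":0,"ry":0.08,"rz":0,"gripper":0.3},{"dx":0,"dy":0,"dz":0.025,"rx":0,"ry":0.24,"rz":0,"gripper":0.3},{"dx":0.001,"dy":0,"dz":0.05,"rx":0,"ry":0.41,"rz":0,"gripper":0.3},{"dx":0.002,"dy":0,"dz":0.08,"rx":0,"ry":0.58,"rz":0,"gripper":0.3},{"dx":0.003,"dy":0,"dz":0.11,"rx":0,"ry":0.75,"rz":0,"gripper":0.3},{"dx":0.003,"dy":0,"dz":0.14,"rx":0,"ry":0.92,"rz":0,"gripper":0.3},{"dx":0.004,"dy":0,"dz":0.17,"rx":0,"ry":1.09,"rz":0,"gripper":0.3},{"dx":0.005,"dy":0,"dz":0.2,"rx":0,"ry":1.26,"rz":0,"gripper":0.3},{"dx":0.005,"dy":0,"dz":0.23,"rx":0,"ry":1.43,"rz":0,"gripper":0.3},{"dx":0.006,"dy":0,"dz":0.26,"rx":0,"ry":1.6,"rz":0,"gripper":0.3},{"dx":0.007,"dy":0,"dz":0.29,"rx":0,"ry":1.77,"rz":0,"gripper":0.3},{"dx":0.007,"dy":0,"dz":0.32,"rx":0,"ry":1.94,"rz":0,"gripper":0.3},{"dx":0.008,"dy":0,"dz":0.35,"rx":0,"ry":2.11,"rz":0,"gripper":0.3},{"dx":0.008,"dy":0,"dz":0.38,"rx":0,"ry":2.28,"rz":0,"gripper":0.3},{"dx":0.009,"dy":0,"dz":0.398,"rx":0,"ry":2.43,"rz":0,"gripper":0.3},{"dx":0.009,"dy":0,"dz":0.405,"rx":0,"ry":2.55,"rz":0,"gripper":0.3},{"dx":0.009,"dy":0,"dz":0.405,"rx":0,"ry":2.6,"rz":0,"gripper":0.3},{"dx":0.009,"dy":0,"dz":0.405,"rx":0,"ry":2.6,"rz":0,"gripper":0.3}]'
python3 -c "
from h import *
go(.6277,-.0074,.17,-6.3)"
```

```text
time: 24.4
tool_pos: [0.6267, -0.0069, 0.1661]
tool_rot: [-1.566, 0.003, 0.77]
contact_force: [-0.3, -0.7, -6.4]
opening: 0.0455
t 24.4 pos [ 0.6267 -0.0069  0.1661] rot [-89.75   0.19  44.13] q6 -0.9 open 0.0455 F [-0.3 -0.7 -6.4]
d [ 0.0004 -0.0039 -0.001 ] r [-0.0025  0.8801 -0.0051] rows 0.06496805679184721 4.712904763063373
```

```bash
python3 -m creep '[{"dx":0,"dy":0,"dz":0,"rx":0,"ry":0.1,"rz":0,"gripper":0.3},{"dx":0,"dy":0,"dz":0,"rx":0,"ry":0.27,"rz":0,"gripper":0.3},{"dx":0,"dy":0,"dz":0,"rx":0,"ry":0.44,"rz":0,"gripper":0.3},{"dx":0,"dy":0,"dz":0,"rx":0,"ry":0.61,"rz":0,"gripper":0.3},{"dx":0,"dy":0,"dz":0,"rx":0,"ry":0.76,"rz":0,"gripper":0.3},{"dx":0,"dy":0,"dz":0,"rx":0,"ry":0.86,"rz":0,"gripper":0.3},{"dx":0,"dy":0,"dz":0,"rx":-0.002,"ry":0.88,"rz":-0.002,"gripper":0.3},{"dx":0,"dy":0,"dz":0,"rx":-0.002,"ry":0.88,"rz":-0.002,"gripper":0.3},{"dx":0,"dy":0,"dz":0,"rx":-0.002,"ry":0.88,"rz":-0.002,"gripper":0.3}]'
python3 - <<'E'
from h import *
go(.6277,-.0074,.073,-6.3)
s=status.observe(); p,d=read_camera('wrist'); cv2.imwrite('pics/w8.png',p[:,:,::-1])
pose=(s['tool_pos'],s['tool_rot'])
print(wproj([[.6226,-.0532,.02],[.629,.0045,.02],[.6354,.0622,.058]],pose).round(0))
p2,d2=read_camera('scene'); cv2.imwrite('pics/s8.png',cv2.resize(p2[140:320,180:440,::-1],None,fx=3,fy=3))
E
```

```text
time: 25.52
tool_pos: [0.6279, -0.0069, 0.1689]
tool_rot: [-1.572, -0.002, -0.108]
contact_force: [-0.4, 0.2, -6.2]
opening: 0.0453
t 25.52 pos [ 0.6279 -0.0069  0.1689] rot [-90.06  -0.12  -6.22] q6 -0.02 open 0.0453 F [-0.4  0.2 -6.2]
d [-0.0004  0.0959 -0.0005] r [0.001  0.0015 0.0021] rows 1.5340371930618217 0.014688662622369427
[[324. 285.]
 [324. 217.]
 [324. 145.]]
```

View pics/w8.png

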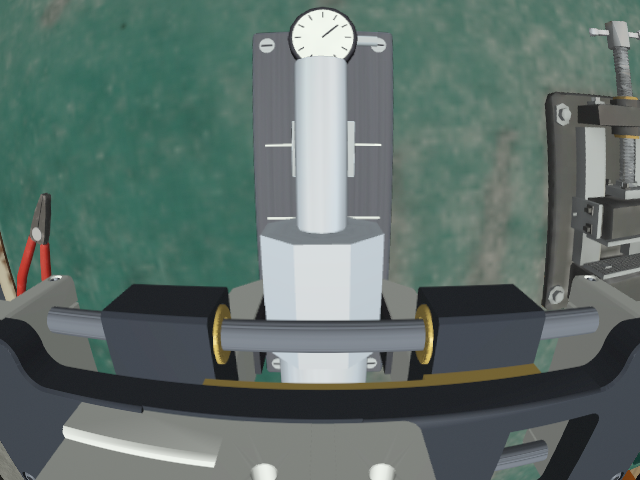

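View pics/s8.png

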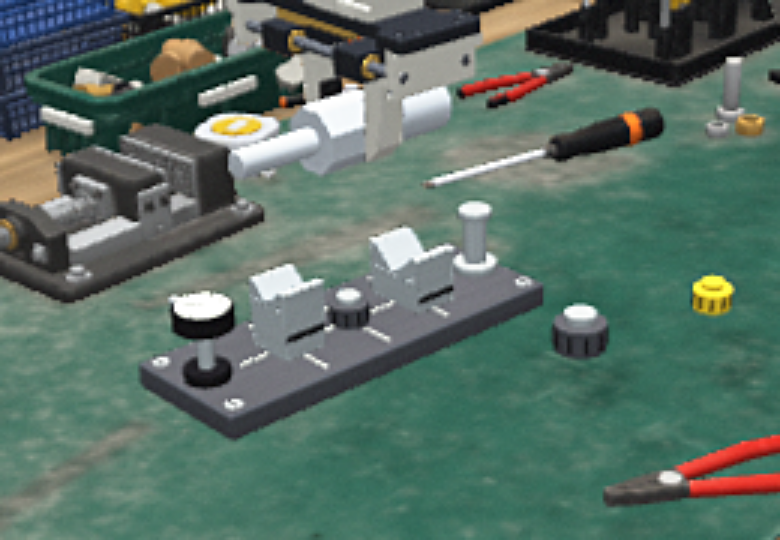

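Run:
```python
from h import *
s=status.observe(); pose=(s['tool_pos'],s['tool_rot'])
T=R.from_euler('xyz',pose[1]).as_matrix()
for n,l in dict(tiptop=(0,-.009,.102),tipL=(-.01,.001,.102),tipR=(.01,.001,.102),colL=(-.0095,-.022,.037),colR=(.0095,-.022,.037),coll=(-.023,-.0085,.037)).items():
    print(n,wproj([pose[0]+T@np.array(l)],pose).round(1))
```

```text
tiptop [[326.3  60.5]]
tipL [[299.6  66.1]]
tipR [[352.6  66.1]]
colL [[298.5 249.5]]
colR [[354.9 249.4]]
coll [[264.8 238.9]]
```

```bash
python3 -m creep '[{"dx":0.0005,"dy":0.03,"dz":-0.0015,"rx":0.001,"ry":0.001,"rz":0.002,"gripper":0.3},{"dx":0.0005,"dy":0.06,"dz":-0.0015,"rx":0.001,"ry":0.001,"rz":0.002,"gripper":0.3},{"dx":0.0005,"dy":0.08,"dz":-0.0015,"rx":0.001,"ry":0.001,"rz":0.002,"gripper":0.3},{"dx":0.0005,"dy":0.088,"dz":-0.0015,"rx":0.001,"ry":0.001,"rz":0.002,"gripper":0.3},{"dx":0.0005,"dy":0.091,"dz":-0.0015,"rx":0.001,"ry":0.001,"rz":0.002,"gripper":0.3},{"dx":0.0005,"dy":0.091,"dz":-0.0015,"rx":0.001,"ry":0.001,"rz":0.002,"gripper":0.3}]'
python3 -c "
from h import *
go(.6277,-.0084,.073,-6.3)
p2,d2=read_camera('scene'); cv2.imwrite('pics/s9.png',cv2.resize(p2[140:320,180:440,::-1],None,fx=3,fy=3))"
```

```text
time: 26.38
tool_pos: [0.6291, -0.0087, 0.079]
tool_rot: [-1.571, -0.002, -0.111]
contact_force: [0.1, -0.6, -6.9]
opening: 0.0452
t 26.38 pos [ 0.6291 -0.0087  0.079 ] rot [-90.    -0.11  -6.35] q6 -0.02 open 0.0452 F [ 0.1 -0.6 -6.9]
d [-0.0015  0.006   0.0001] r [ 0.     -0.0009  0.0019] rows 0.09834712128661827 0.011525763671927714
```

View pics/s9.png

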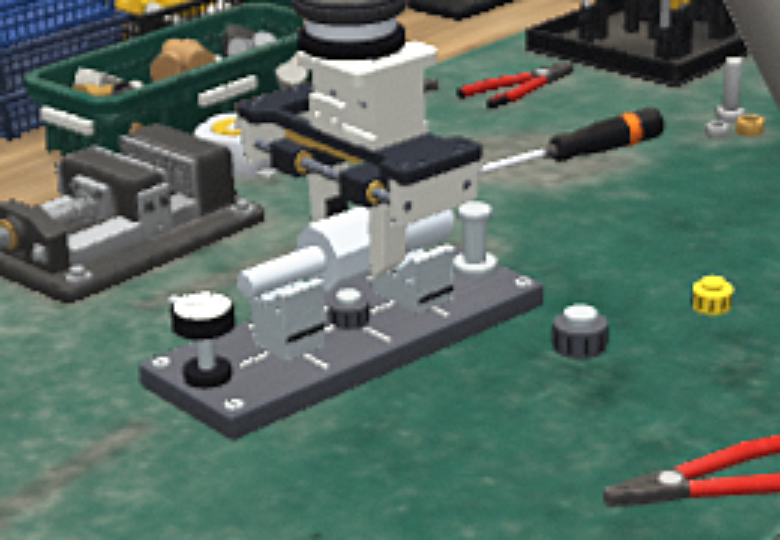

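Shaft hangs just above both Vs; lowering gently until contact.

```bash
python3 -m creep '[{"dx":-0.001,"dy":0.002,"dz":0,"rx":0,"ry":0,"rz":0,"gripper":0.3},{"dx":-0.001,"dy":0.0035,"dz":0,"rx":0,"ry":0,"rz":0,"gripper":0.3},{"dx":-0.001,"dy":0.0045,"dz":0,"rx":0,"ry":0,"rz":0,"gripper":0.3},{"dx":-0.001,"dy":0.0045,"dz":0,"rx":0,"ry":0,"rz":0,"gripper":0.3}]'
```

```text
time: 26.92
tool_pos: [0.6276, -0.0085, 0.0739]
tool_rot: [-1.571, -0.001, -0.111]
contact_force: [-0.8, 0.4, -4.3]
opening: 0.0456
```

```bash
python3 -m creep '[{"dx":0,"dy":0.001,"dz":0,"rx":0,"ry":0,"rz":0,"gripper":0.3},{"dx":0,"dy":0.001,"dz":0,"rx":0,"ry":0,"rz":0,"gripper":0.3}]'
```

```text
time: 27.18
tool_pos: [0.6279, -0.0085, 0.0737]
tool_rot: [-1.571, -0.002, -0.111]
contact_force: [-2.6, 1.6, 4.6]
opening: 0.0458
```

```bash
python3 -m creep '[{"dx":0,"dy":0.0,"dz":0,"rx":0,"ry":0,"rz":0,"gripper":0.6},{"dx":0,"dy":0,"dz":0,"rx":0,"ry":0,"rz":0,"gripper":0.7},{"dx":0,"dy":0,"dz":0,"rx":0,"ry":0,"rz":0,"gripper":0.8},{"dx":0,"dy":0,"dz":0,"rx":0,"ry":0,"rz":0,"gripper":0.8},{"dx":0,"dy":-0.02,"dz":0,"rx":0,"ry":0,"rz":0,"gripper":0.8},{"dx":0,"dy":-0.06,"dz":0,"rx":0,"ry":0,"rz":0,"gripper":0.8},{"dx":0,"dy":-0.1,"dz":0,"rx":0,"ry":0,"rz":0,"gripper":0.8},{"dx":0,"dy":-0.13,"dz":0,"rx":0,"ry":0,"rz":0,"gripper":0.8},{"dx":-0.04,"dy":-0.15,"dz":0,"rx":0,"ry":0,"rz":0,"gripper":0.8},{"dx":-0.09,"dy":-0.15,"dz":0,"rx":0,"ry":0,"rz":0,"gripper":0.8},{"dx":-0.14,"dy":-0.15,"dz":0,"rx":0,"ry":0,"rz":0,"gripper":0.8},{"dx":-0.18,"dy":-0.15,"dz":0,"rx":0,"ry":0,"rz":0,"gripper":0.8},{"dx":-0.22,"dy":-0.15,"dz":-0.05,"rx":0,"ry":0,"rz":0,"gripper":0.8},{"dx":-0.22,"dy":-0.15,"dz":-0.1,"rx":0,"ry":0,"rz":0,"gripper":0.8},{"dx":-0.22,"dy":-0.15,"dz":-0.15,"rx":0,"ry":0,"rz":0,"gripper":0.8},{"dx":-0.22,"dy":-0.15,"dz":-0.15,"rx":0,"ry":0,"rz":0,"gripper":0.8}]'
python3 - <<'E'
from h import *
for n in ['top','scene']:
    p,d=read_camera(n); np.save(f'pics/{n}9.npy',d); cv2.imwrite(f'pics/{n}9.png',p[:,:,::-1])
    c=p[180:280,240:420] if n=='top' else p[170:310,200:400]
    cv2.imwrite(f'pics/{n}9z.png',cv2.resize(c[:,:,::-1],None,fx=4,fy=4,interpolation=cv2.INTER_CUBIC))
    P=cloud(n,d); u=np.array([.1097,.994]); v=np.array([.994,-.1097]); q=P[:,:,:2]-[.629,.0045]
    t=q@u; x=q@v; z=P[:,:,2]
    for lo in range(-110,110,10):
        m=(t*1e3>=lo)&(t*1e3<lo+10)&(abs(x)<.03)&(z>.065)&(z<.11)
        if m.sum()>3: print(n,lo,m.sum(),'x',(x[m].min()*1e3).round(1),(x[m].max()*1e3).round(1),'ztop',(np.percentile(z[m],90)*1e3).round(1))
E
```

```text
time: 29.18
tool_pos: [0.3921, -0.1359, 0.2228]
tool_rot: [-1.572, -0.001, -0.116]
contact_force: [0.7, 0.3, -0.0]
opening: 0.0736
top -90 57 x -21.9 16.3 ztop 92.6
top -80 80 x -28.1 22.1 ztop 92.1
top -70 79 x -29.2 23.6 ztop 92.3
top -60 81 x -27.8 20.4 ztop 91.9
top -50 74 x -26.1 16.2 ztop 92.8
top -40 75 x -22.1 15.3 ztop 92.4
top -30 78 x -25.7 21.0 ztop 94.8
top -20 89 x -25.3 20.3 ztop 96.7
top -10 90 x -25.6 20.7 ztop 97.2
top 0 89 x -25.2 20.1 ztop 96.4
top 10 94 x -25.5 21.3 ztop 96.8
top 20 73 x -25.0 20.8 ztop 96.4
top 30 41 x -21.1 9.7 ztop 82.7
top 40 75 x -21.4 19.1 ztop 82.3
top 50 71 x -21.5 17.4 ztop 81.7
top 60 76 x -21.2 18.4 ztop 82.9
top 70 51 x -21.2 17.2 ztop 83.2
top 80 38 x -11.6 7.7 ztop 82.1
top 90 6 x -9.6 6.8 ztop 81.7
top 100 13 x -11.7 5.5 ztop 76.5
scene -90 40 x -21.9 4.7 ztop 90.8
scene -80 53 x -20.6 8.6 ztop 91.2
scene -70 60 x -25.9 9.3 ztop 91.0
scene -60 58 x -25.2 10.7 ztop 91.8
scene -50 61 x -21.2 5.4 ztop 91.0
scene -40 54 x -23.5 7.6 ztop 91.2
scene -30 44 x -23.4 12.6 ztop 93.6
scene -20 78 x -25.9 12.7 ztop 95.3
scene -10 71 x -25.4 8.8 ztop 95.3
scene 0 79 x -25.8 11.3 ztop 95.2
scene 10 72 x -25.1 10.2 ztop 94.7
scene 20 155 x -26.5 28.0 ztop 93.9
scene 30 46 x -24.1 17.3 ztop 82.5
scene 40 49 x -21.6 5.7 ztop 80.9
scene 50 52 x -19.7 5.5 ztop 82.2
scene 60 53 x -20.8 5.9 ztop 81.5
scene 70 48 x -22.0 8.1 ztop 81.4
scene 80 38 x -10.4 5.2 ztop 81.5
scene 90 43 x -10.8 11.6 ztop 79.1
```

View pics/top9z.png

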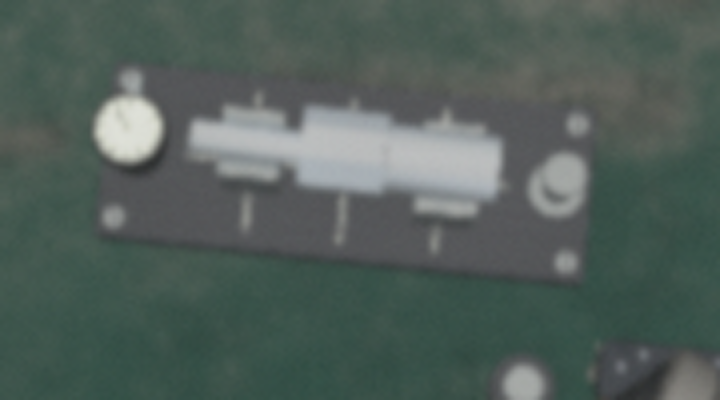

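View pics/scene9z.png

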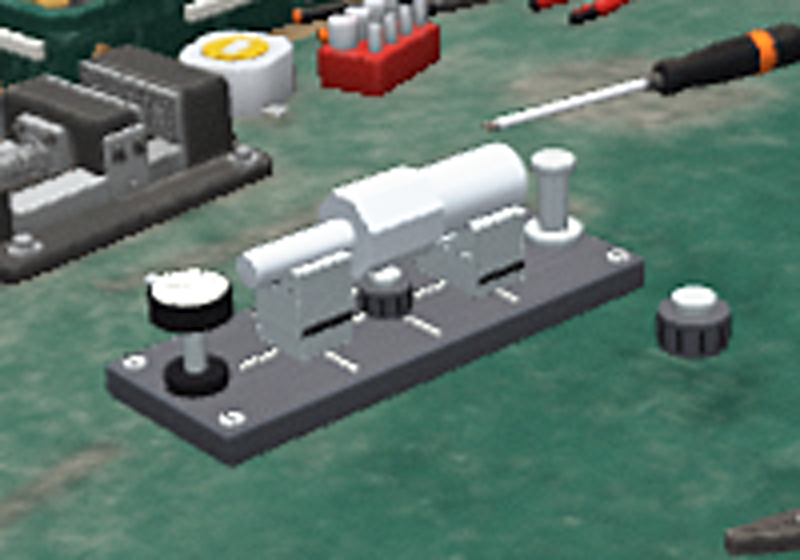

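```bash
python3 -m creep '[{"dx":0,"dy":0,"dz":0,"rx":0,"ry":0,"rz":0,"gripper":0.8},{"dx":0,"dy":0,"dz":0,"rx":0,"ry":0,"rz":0,"gripper":0.8}]'; python3 -c "
from cell import robot; print(robot.hand_in())"
```

```text
time: 29.52
tool_pos: [0.3925, -0.1321, 0.2226]
tool_rot: [-1.571, -0.001, -0.109]
contact_force: [-1.8, 0.6, 0.3]
opening: 0.0735
the job is handed in; nothing more can be done
None
```

The run-out setup is built on the base plate and handed in at about 29.5 s. The hand-in reported no verdict.

- **V-blocks:** The low wide block stands on the crossing by the end stop and the tall narrow one on the crossing by the dial gauge. The top camera's depth puts them about 3 mm and 1.5 mm off the long scribed line. Part of that may be camera bias, because the shaft reads about 2 mm off to the same side. The limit is 12 mm.
- **Jack:** I used the smaller non-yellow one. It stands upright on the middle crossing, put down within about 1 mm by the measured tool position.
- **Shaft:** I turned it about 200° in the grip and laid it in both Vs, thick end to the stop.
  - **Height:** Top of thick end reads 91–92 mm above the bench, collar 95–97 mm and thin end 81–83 mm. This matches a level axis at 72 mm.
  - **Centring:** The collar is centred over the jack to within a few millimetres.
- **Release:** The gripper is open and parked well clear of everything. The last top and scene pictures show the whole assembly standing in place.

**Checks that disagreed:** While the shaft was held over the blocks, the wrist camera put it 1–2 mm and about 1° off where I expected. I shifted 1.5 mm along the shaft to allow for it, and the shaft settled into the Vs. No check failed.

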